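Make up the drawer kit and the door kit on a joiner's bench

TASK

Make up the two fitting kits from the stock on the bench: the drawer kit in the blue tray gets the wooden knob and the glue bottle, and the door kit in the red tray gets the steel bar handle in the long compartment and the hinge and the yellow screw carton in the two small ones. Put one thing in each compartment, set down flat on the tray's floor the same way up as it stands in the stock, without dropping it. Leave the castor, the tape measure and the sanding block where they are.

Things in the scene. Friction and masses are not known exactly. Their poses are not given: they have to be found in the camera images.
- drawer_tray: Blue low tray for the drawer kit, 180 x 100 mm outside, split by one divider into two equal compartments side by side along x, each 84 mm (x) by 92 mm (y), centred at x = +44 and -44 mm, y = 0. Walls and dividers are 4 mm thick and rise to 16 mm above the bench; the floor of every compartment lies 3 mm above the bench. It does not move. Origin: centre of its underside; x along its 180 mm length, y across, z up. 
- door_tray: Red low tray for the door kit, 180 x 178 mm outside, with three compartments: a long one, 172 mm (x) by 74 mm (y), centred at x = 0, y = +48 mm, and two small ones, each 84 mm (x) by 92 mm (y), centred at x = +44 and -44 mm, y = -39 mm. Walls and dividers are 4 mm thick and rise to 16 mm above the bench; the floor of every compartment lies 3 mm above the bench. It does not move. Origin: centre of its underside; x along its 180 mm length, y across, z up. 
- knob_mid (a point): Turned round drawer knob of dark wood, standing on its base with its rounded head up: head 41 mm in diameter (widest 25 mm above its base), waist 20 mm, base 29 mm, 35 mm high, about 50 g. This point lies on its axis, half-way up (17.5 mm above its underside); z points up along the axis.
- glue_mid (a point): Small white glue bottle with a green band and an orange pointed nozzle, closed, standing upright: round body 38 mm in diameter up to 46 mm, 76 mm high over the nozzle, about 80 g. This point lies on its axis, half-way up (38 mm above its underside); z points up along the axis.
- handle_mid (a point): Straight steel bar handle (pull) resting on its two round feet with the bar on top: square bar 116 mm long, 12 mm wide, its underside 21 mm and its top 33 mm above the feet's undersides; two posts 96 mm apart on feet 22 mm in diameter; about 130 g. This point lies half-way between the posts, half-way up (16.5 mm above its underside); x runs along the bar, y across it, z up.
- hinge_mid (a point): Brass butt hinge, folded shut and lying flat: 64 mm long (x), 36 mm wide (y, the round knuckle along the +y edge), 8 mm thick; it stays shut; about 140 g. This point is its centre, 4 mm above its underside; z up.
- carton_mid (a point): Closed yellow carton of screws with a white label on its lid: 60 mm long (x), 42 mm wide (y), 36 mm high, lid and box are one piece, about 250 g. This point is its centre, 18 mm above its underside; z up.
- castor: Swivel castor that no kit needs, standing on its steel mounting plate with the black wheel up: plate 60 x 45 mm, wheel 40 mm in diameter, 56 mm high, about 220 g. Origin: centre of the plate's underside; z up. To be left alone.
- tape: Grey tape measure, a rounded case of 66 x 62 mm, 34 mm high, with a short yellow end of tape showing. Origin: centre of its underside; z up. To be left alone.
- sander: Brown cork sanding block with dark grit paper round its long sides, 110 mm (x) by 62 mm (y), 30 mm high. Origin: centre of its underside; z up. To be left alone.
Things that resemble listed ones, but are neither listed nor needed, are in the scene too. There is more than one size of the part that bears hinge_mid; the job needs the larger.

How it is judged:
At the end, for the whole second after the job is handed in: Knob and glue bottle one in each blue compartment; bar handle in the red tray's long one; hinge and carton one in each small red one. All five rest on the floor (within 4 mm), the same way up (tilt under 0.15 rad), centre inside the compartment, released and at rest ((((x of knob_mid in the frame of drawer_tray between 0.004 and 0.084 m and y of knob_mid in the frame of drawer_tray between -0.044 and 0.044 m) and (x of glue_mid in the frame of drawer_tray between -0.084 and -0.004 m and y of glue_mid in the frame of drawer_tray between -0.044 and 0.044 m)) or ((x of knob_mid in the frame of drawer_tray between -0.084 and -0.004 m and y of knob_mid in the frame of drawer_tray between -0.044 and 0.044 m) and (x of glue_mid in the frame of drawer_tray between 0.004 and 0.084 m and y of glue_mid in the frame of drawer_tray between -0.044 and 0.044 m))) and (((x of hinge_mid in the frame of door_tray between 0.004 and 0.084 m and y of hinge_mid in the frame of door_tray between -0.083 and 0.005 m) and (x of carton_mid in the frame of door_tray between -0.084 and -0.004 m and y of carton_mid in the frame of door_tray between -0.083 and 0.005 m)) or ((x of hinge_mid in the frame of door_tray between -0.084 and -0.004 m and y of hinge_mid in the frame of door_tray between -0.083 and 0.005 m) and (x of carton_mid in the frame of door_tray between 0.004 and 0.084 m and y of carton_mid in the frame of door_tray between -0.083 and 0.005 m))) and x of handle_mid in the frame of door_tray between -0.07 and 0.07 m and y of handle_mid in the frame of door_tray between 0.013 and 0.083 m and z of knob_mid in the frame of drawer_tray between 0.0165 and 0.0245 m and angle between each of knob_mid, glue_mid, handle_mid, hinge_mid, carton_mid's own z axis and vertical below 0.15 rad and linear speed of each of knob, glue, handle, hinge, carton below 0.02 m/s and angular speed of each of knob, glue, handle, hinge, carton below 0.2 rad/s and contact force between each of knob, glue, handle, hinge, carton and the fingers below 0.05 N and z of glue_mid in the frame of drawer_tray between 0.037 and 0.045 m and z of handle_mid in the frame of door_tray between 0.0155 and 0.0235 m and z of hinge_mid in the frame of door_tray between 0.003 and 0.011 m and z of carton_mid in the frame of door_tray between 0.017 and 0.025 m); the robot touches nothing.
It fails at once if the castor is pushed or carried more than 25 mm from where it lay (distance of castor from where it was at the start of the episode above 0.025 m).
It fails at once if the tape measure is pushed or carried more than 25 mm from where it lay (distance of tape from where it was at the start of the episode above 0.025 m).
It fails at once if the sanding block is pushed or carried more than 25 mm from where it lay (distance of sander from where it was at the start of the episode above 0.025 m).
It fails at once if one of the five things is dropped or tossed (it falls freely faster than 0.8 m/s, a drop of over 30 mm) ((contact force between knob and anything else below 0.02 N and linear speed of knob above 0.8 m/s) or (contact force between glue and anything else below 0.02 N and linear speed of glue above 0.8 m/s) or (contact force between handle and anything else below 0.02 N and linear speed of handle above 0.8 m/s) or (contact force between hinge and anything else below 0.02 N and linear speed of hinge above 0.8 m/s) or (contact force between carton and anything else below 0.02 N and linear speed of carton above 0.8 m/s)).
It also fails if it takes over 128 s, if anything falls off the work surface, if the arm or the gripper's body presses on something with over 40 N, if the wrist force passes 120 N, or if a joint passes its speed limit or range.

ROBOT

A 7-joint arm with a two-finger parallel gripper is mounted at the origin on the work surface. World frame = base frame: x ahead of the robot, y to its left, z up, the work surface at z = 0. Lengths are in m, angles in rad, forces in N, time in s.
With the tool pointing down it reaches from about 0.4 to 0.9 m from the base axis. Payload 5.5 kg.
Tool frame: the origin (TCP) lies midway between the tips of the shut fingers; the grasp point (between the pads) lies 19 mm behind it; z points along the fingers, y is the direction in which the jaws open and shut (so a half turn about z gives the same grasp; the last joint's range is limited). The gripper opens to 92 mm and grips with 3 to 60 N. Pads are 19 mm wide; open, the fingers measure 130 mm over their backs; the gripper's body (75 mm by 190 mm) begins 47 mm behind the grasp point.
Start: joints at [-0.968, 0.501, -0.427, 1.55, 0.221, 1.138, -0.21], TCP at [0.217, 0.613, 0.227] pointing down, gripper open.
Joint ranges: [-2.88, 2.88], [-0.31, 2.03], [-1.54, 1.56], [0.2, 2.42], [-1.41, 4.55], [0.19, 2.02], [-2.57, 2.57]. Speed limits (rad/s): [2.57, 2.57, 3.14, 3.14, 3.14, 3.14, 3.14].

INTERFACE

Orientations are given as a rotation vector (axis times angle).
In Python, from rig import sensors, viewer, r gives the robot as it stands. The module is installed in compiled form; this text tells all that it offers.
- The arm moves only by the tool move_arm, never from a script. Its argument "moves" is a list of rows, each an object with "travel": the shift along the tool's x, y, z in mm, a list of three; "yaw": the turn about the tool's z in rad; "hand": the finger opening in mm, from 0 to 91.8. A call has exactly 5 rows; each row is the pose to reach, as a shift and turn from the pose measured when the call began, along the tool's axes at that moment; what a row does not reach only later rows make up. A row lasts 1/10 s, in which the tool goes at most 50 mm and 8.59 degrees, less where a joint would pass 70% of its speed; a pose out of reach is approached as far as the arm can. A call with a gripper value outside its range is refused whole. The fingers move at their own pace and stop on an object; the grip force is fixed at half the most. Time passes only in rows, so rows that repeat a pose let the fingers close, or fill a call up. It gives the time, the measured TCP pose, the force and the opening at its end, in the units of the state.
- sensors.state(): the state, without advancing time (a new reading comes with each control period).
- viewer.read_camera(name): name is "scene" or "top" or "wrist"; returns the picture (480x640x3 uint8, blue, green, red); there is no depth.
- viewer.camera_params(name): a dict with "intrinsics" (3x3 intrinsics, pixels), "T" (4x4, takes a point from camera to world coordinates). Camera axes: x right, y down, z forward; pixel columns grow to the right and rows downward; lengths in m; the calibration is good to about 2 mm. A picture is of the moment at which its call begins: read the wrist's pose just before it. camera_params takes no time and is no camera call; for the wrist camera it gives the pose at the moment of the call.
- r.close_job(): hands the job in, once; it reports no verdict.
The state is a dict: "t": time; "q": joint angles; "joint_vel": joint speeds; "joint_torque": joint torques, N m; "eef_pos": TCP position; "ee_rot": TCP orientation; "force": force on the tool from outside, world axes, zero at the start; "ft_torque": the same for the moment, N m; "finger_gap": finger opening in m.
Only numpy, scipy, OpenCV 4.12 (cv2) and the standard library are available. Lean on these libraries where they do the work, as an engineer would, in place of code of your own. Each camera call takes 0.05 s, during which the arm holds its last target.

## Working session

There is one attempt and no reset: what is moved stays moved. The work goes in short steps, Python scripts to look and compute and a tool call to move; the robot and the scene stay as the last step left them, time stands still between calls to the robot, and variables do not carry over. Pictures are saved under pics/ and viewed, and the job is handed in when it is done.

Besides the shell and the picture viewer there is one more tool, called by a JSON object that holds its "method" and its "body", one argument or row to a line. move_arm: Moves the arm, as the interface text tells. Its arguments: {"type":"object","properties":{"moves":{"type":"array","items":{"type":"object","properties":{"travel":{"type":"array","items":{"type":"number"}},"yaw":{"type":"number"},"hand":{"type":"number"}}}}},"required":["moves"]}

```bash
mkdir -p pics; cat > h.py <<'E'
import numpy as np, cv2
from rig import sensors, viewer, r
from scipy.spatial.transform import Rotation as R
def px2w(name,u,v,z,P=None):
    P=P or viewer.camera_params(name)
    K=np.array(P["intrinsics"]);T=np.array(P["T"])
    d=T[:3,:3]@np.linalg.solve(K,[u,v,1.]);o=T[:3,3]
    return o+d*(z-o[2])/d[2]
def w2px(name,p,P=None):
    P=P or viewer.camera_params(name)
    K=np.array(P["intrinsics"]);T=np.array(P["T"])
    c=T[:3,:3].T@(np.array(p)-T[:3,3]);q=K@c;return q[:2]/q[2]
def crop(img,u0,v0,u1,v1,s,fn):
    cv2.imwrite(fn,cv2.resize(img[v0:v1,u0:u1],None,fx=s,fy=s,interpolation=cv2.INTER_CUBIC))
E
python3 - <<'E'
from h import *
for n in("scene","top","wrist"):
    P=viewer.camera_params(n);print(n,np.round(P["intrinsics"],1).tolist(),np.round(P["T"],3).tolist())
    im=viewer.read_camera(n);cv2.imwrite(f"pics/{n}0.png",im);np.save(f"pics/{n}0.npy",im)
s=sensors.state();print({k:np.round(v,3) for k,v in s.items()})
E
```

```text
scene [[500.5, 0.0, 317.6], [0.0, 500.5, 238.9], [0.0, 0.0, 1.0]] [[-0.65, 0.452, -0.611, 1.197], [0.76, 0.365, -0.538, 0.523], [-0.02, -0.814, -0.581, 0.634], [0.0, 0.0, 0.0, 1.0]]
top [[439.3, 0.0, 320.8], [0.0, 439.3, 238.8], [0.0, 0.0, 1.0]] [[0.002, -0.994, 0.108, 0.511], [-1.0, -0.001, 0.009, -0.014], [-0.009, -0.108, -0.994, 0.839], [0.0, 0.0, 0.0, 1.0]]
wrist [[351.1, 0.0, 319.1], [0.0, 351.1, 242.4], [0.0, 0.0, 1.0]] [[0.332, 0.915, 0.23, 0.156], [0.943, -0.321, -0.083, 0.635], [-0.002, 0.245, -0.97, 0.384], [0.0, 0.0, 0.0, 1.0]]
{'t': np.float64(0.15), 'q': array([-0.968,  0.502, -0.427,  1.551,  0.221,  1.138, -0.21 ]), 'joint_vel': array([-0.001, -0.002, -0.   , -0.004, -0.001,  0.   ,  0.   ]), 'joint_torque': array([-7.0000e-03, -5.6710e+01, -5.8250e+00, -2.7945e+01, -6.9000e-02,
        2.7000e-02,  0.0000e+00]), 'eef_pos': array([0.216, 0.612, 0.226]), 'ee_rot': array([-5.310e-01, -3.096e+00,  2.000e-03]), 'force': array([ 0.248, -0.173, -0.29 ]), 'ft_torque': array([ 0.015, -0.017, -0.022]), 'finger_gap': np.float64(0.092)}
```

View pics/top0.png

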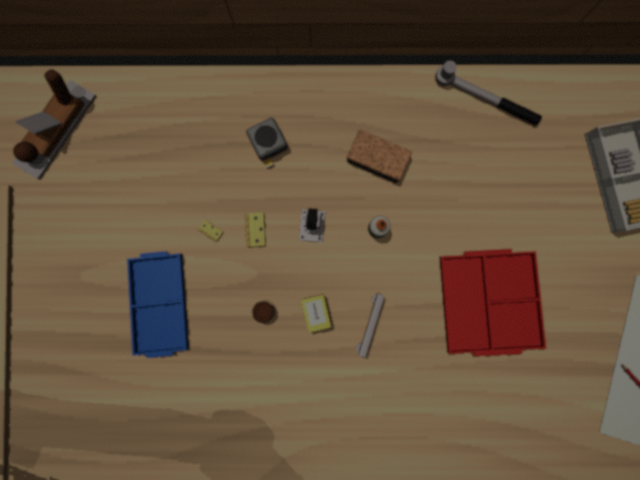

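View pics/scene0.png

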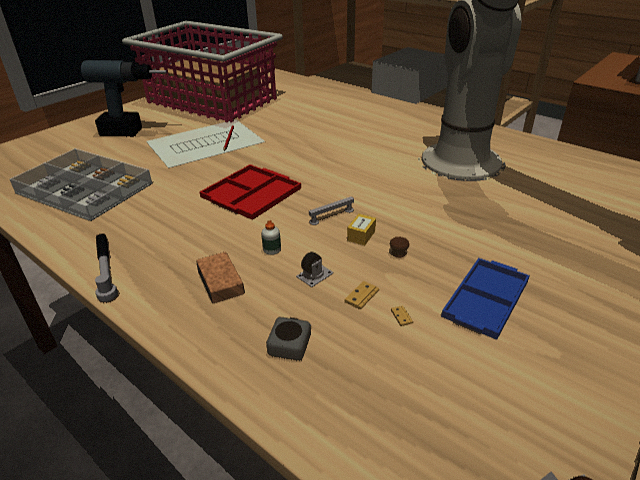

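View pics/wrist0.png

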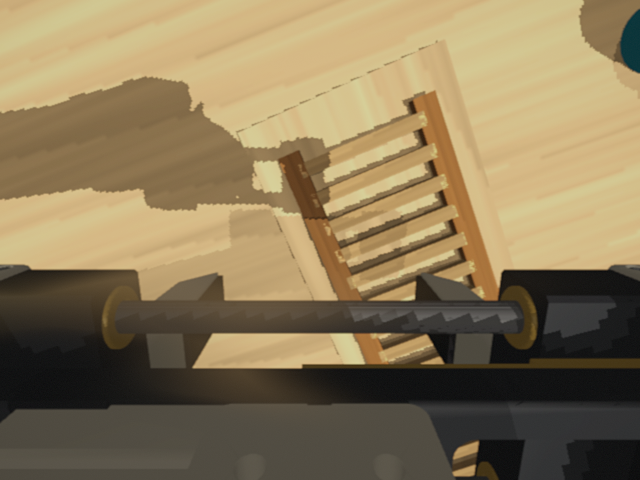

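Top view: blue tray around (158,305) and red tray around (492,302). The knob is at (263,312), the carton at (316,314), the handle runs (378,295)–(364,355) and the glue is at (379,227). There are two hinges, at (210,231) and (256,230), and the second looks larger. I'll confirm both in an enlarged crop.

```bash
python3 - <<'E'
from h import *
im=np.load("pics/top0.npy"); im=np.clip(im.astype(float)*1.7,0,255).astype(np.uint8)
crop(im,190,195,320,275,6,"pics/c1.png")
crop(im,230,270,410,370,4,"pics/c2.png")
crop(im,340,190,420,250,8,"pics/c2b.png")
crop(im,110,240,210,370,4,"pics/c3.png")
crop(im,430,235,560,365,4,"pics/c4.png")
E
```

```text
(no output)
```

View pics/c1.png

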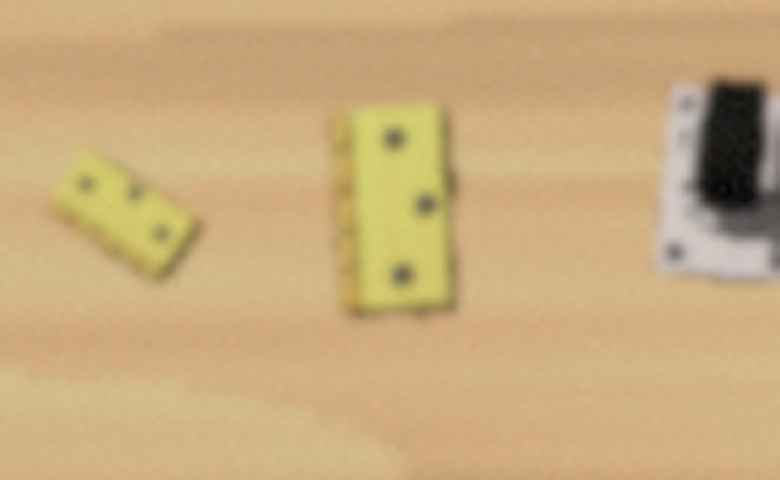

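View pics/c2.png

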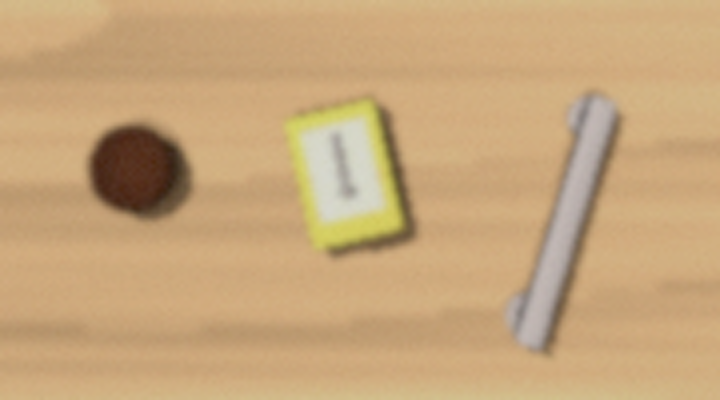

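View pics/c2b.png

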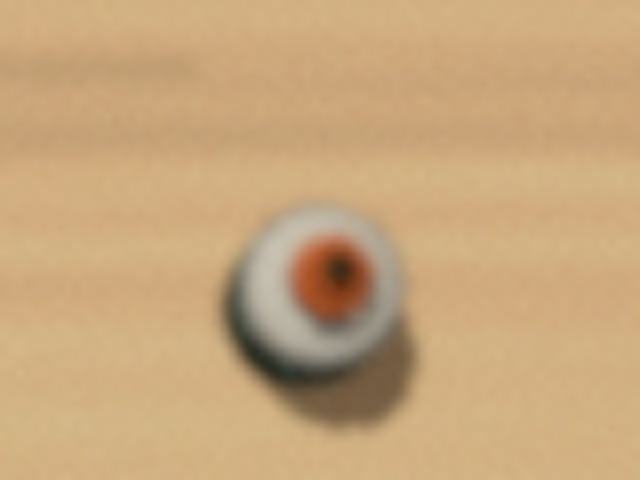

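View pics/c3.png

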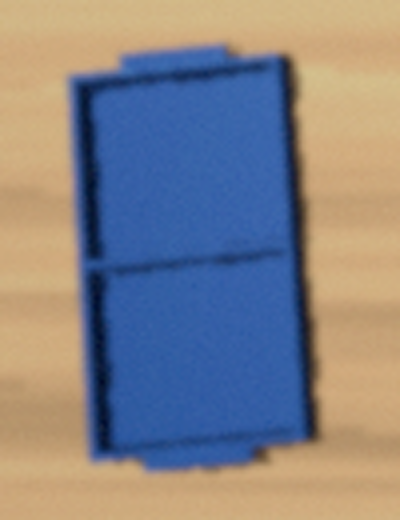

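View pics/c4.png

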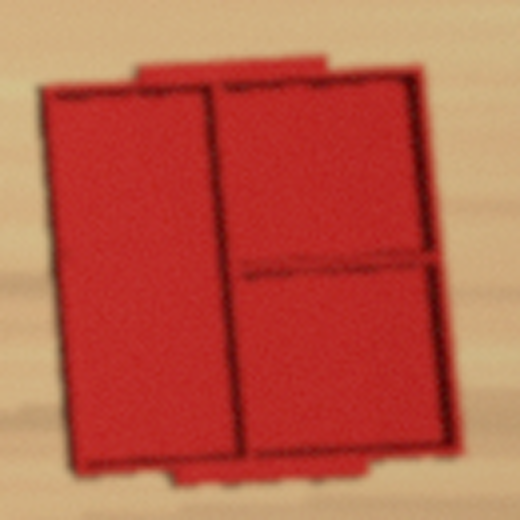

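```bash
cat >> h.py <<'E'
def C(pts,o,s,z,name="top"):
    return np.array([px2w(name,o[0]+(u+.5)/s-.5,o[1]+(v+.5)/s-.5,z)[:2] for u,v in pts])
E
python3 - <<'E'
from h import *
def sh(n,p):
    d=[np.linalg.norm(p[i]-p[(i+1)%len(p)])*1000 for i in range(len(p))]
    a=[np.arctan2(*(p[(i+1)%len(p)]-p[i])[::-1]) for i in range(len(p))]
    print(n,np.round(p.mean(0),4),"sides",np.round(d,1),"ang",np.round(a,3))
sh("hinge",C([(334,108),(440,102),(452,303),(348,310)],(190,195),6,.008))
sh("carton",C([(287,120),(373,98),(407,228),(322,250)],(230,270),4,.036))
sh("handle",C([(585,93),(618,105),(545,350),(515,342)],(230,270),4,.033))
sh("blue",C([(70,77),(288,57),(313,438),(93,460)],(110,240),4,.016))
sh("red",C([(42,88),(420,68),(462,452),(75,473)],(430,235),4,.016))
print("knob",C([(132,168)],(230,270),4,.025))
print("glue",C([(322,288)],(340,190),8,.046),C([(340,268)],(340,190),8,.076))
s=sensors.state();print(R.from_rotvec(s["ee_rot"]).as_matrix().round(3))
T=np.array(viewer.camera_params("top")["T"]);print(T[:3,3])
E
```

```text
hinge [0.6207 0.1188] sides [34.  64.7 33.1 65.1] ang [-1.513 -3.066  1.64   0.089]
carton [0.4636 0.0006] sides [40.2 60.  39.5 60.1] ang [-1.32  -2.882  1.823  0.272]
handle [ 0.4424 -0.0982] sides [ 15.9 114.2  13.8 115.6] ang [-1.917  2.838  1.319 -0.286]
blue [0.4791 0.2973] sides [103.1 176.5 101.6 177.4] ang [-1.477 -3.04   1.672  0.11 ]
red [ 0.4843 -0.3238] sides [176.9 176.2 177.  176.6] ang [-1.516 -3.083  1.627  0.058]
knob [[0.4653062  0.09952742]]
glue [[ 0.6218964  -0.11442778]] [[ 0.62214583 -0.11463709]]
[[-0.943  0.333 -0.001]
 [ 0.333  0.943 -0.001]
 [ 0.    -0.001 -1.   ]]
[ 0.51142792 -0.01436153  0.83947672]
```

The larger hinge is at (256,230): it measures 65 × 34 mm, against about 38 mm length for the one at (210,231). The knob, carton, handle, glue and tray sizes also match their descriptions. Next I'll work out the shift to hover over the knob.

```bash
cat >> h.py <<'E'
def plan(x,y,z,jaw):
    s=sensors.state();M=R.from_rotvec(s["ee_rot"]).as_matrix()
    d=M.T@(np.array([x,y,z])-s["eef_pos"])*1000
    cur=np.arctan2(M[1,1],M[0,1]); dy=-(jaw-cur); dy=(dy+np.pi/2)%np.pi-np.pi/2
    print("t",round(float(s["t"]),2),"travel",d.round(1),"yaw",round(dy,3),"jaw",round(cur,3),"q",np.round(s["q"],2),"gap",round(float(s["finger_gap"])*1000,1),"pos",np.round(s["eef_pos"],4),"F",np.round(s["force"],1))
E
python3 -c "
from h import *
plan(.4653,.0995,.10,1.67)"
```

```text
t 0.15 travel [-405.5 -400.4  126.5] yaw -0.439 jaw 1.231 q [-0.97  0.5  -0.43  1.55  0.22  1.14 -0.21] gap 92.0 pos [0.2165 0.6123 0.2259] F [ 0.2 -0.2 -0.3]
```

{"method": "move_arm", "body": {
  "moves": [
    {"travel": [-30,-30,8],"yaw": -0.1,"hand": 91.8},
    {"travel": [-60,-60,16],"yaw": -0.2,"hand": 91.8},
    {"travel": [-90,-90,24],"yaw": -0.3,"hand": 91.8},
    {"travel": [-120,-120,32],"yaw": -0.4,"hand": 80},
    {"travel": [-150,-150,40],"yaw": -0.44,"hand": 80}
  ]
}}

```text
t: 0.65
eef_pos: [0.3084, 0.419, 0.1856]
ee_rot: [0.163, -3.137, 0.003]
force: [1.4, -0.4, 1.2]
finger_gap: 0.0821
```

```bash
python3 -c "
from h import *
plan(.4653,.0995,.10,1.67)"
```

```text
t 0.65 travel [-123.1 -333.9   86.1] yaw 0.004 jaw 1.674 q [-0.57  0.33 -0.5   1.91  0.19  0.95  0.52] gap 82.1 pos [0.3084 0.419  0.1856] F [ 1.4 -0.4  1.2]
```

{"method": "move_arm", "body": {
  "moves": [
    {"travel": [-16,-42,10],"yaw": 0,"hand": 80},
    {"travel": [-32,-84,20],"yaw": 0,"hand": 80},
    {"travel": [-48,-126,30],"yaw": 0,"hand": 80},
    {"travel": [-64,-168,40],"yaw": 0,"hand": 80},
    {"travel": [-80,-210,50],"yaw": 0,"hand": 80}
  ]
}}

```text
t: 1.15
eef_pos: [0.4102, 0.2166, 0.1356]
ee_rot: [0.163, -3.137, 0.003]
force: [0.1, 0.4, 0.9]
finger_gap: 0.0799
```

```bash
python3 -c "
from h import *
plan(.4653,.0995,.10,1.67)"
```

```text
t 1.15 travel [ -42.7 -122.1   35.8] yaw 0.005 jaw 1.675 q [-0.2   0.29 -0.39  2.09  0.15  0.79  0.99] gap 79.9 pos [0.4102 0.2166 0.1356] F [0.1 0.4 0.9]
```

{"method": "move_arm", "body": {
  "moves": [
    {"travel": [-14,-41,12],"yaw": 0,"hand": 70},
    {"travel": [-28,-81,24],"yaw": 0,"hand": 70},
    {"travel": [-38,-108,32],"yaw": 0,"hand": 70},
    {"travel": [-43,-122,36],"yaw": 0,"hand": 70},
    {"travel": [-43,-122,36],"yaw": 0,"hand": 70}
  ]
}}

```text
t: 1.65
eef_pos: [0.4658, 0.0979, 0.0992]
ee_rot: [0.157, -3.136, 0.003]
force: [0.3, -0.1, 0.8]
finger_gap: 0.07
```

```bash
python3 -c "
from h import *
plan(.4653,.0995,.007,1.67)
P=viewer.camera_params('wrist')
im=viewer.read_camera('wrist');cv2.imwrite('pics/w1.png',im)
print(w2px('wrist',[.4653,.0995,.025],P))"
```

```text
t 1.65 travel [ 0.1  1.9 92.2] yaw 0.001 jaw 1.671 q [ 0.    0.36 -0.31  2.08  0.17  0.72  1.25] gap 70.0 pos [0.4658 0.0979 0.0992] F [ 0.3 -0.1  0.8]
[321.02347889 249.95557663]
```

View pics/w1.png

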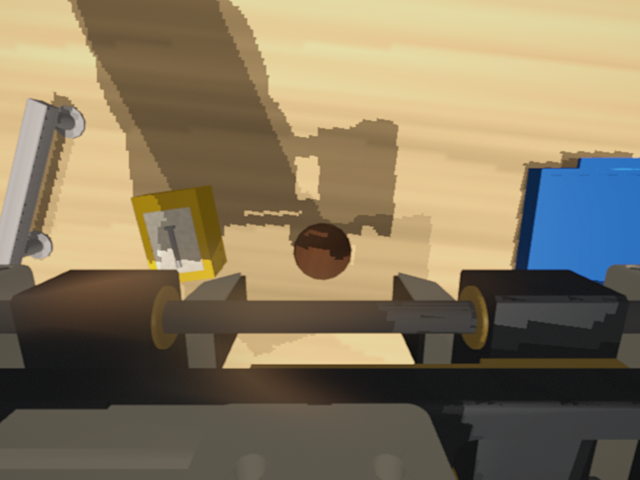

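Wrist view: the knob's head is centred at (322,250), where the measured position predicts (321,250). Going down.

{"method": "move_arm", "body": {
  "moves": [
    {"travel": [0,2,35],"yaw": 0,"hand": 70},
    {"travel": [0,2,65],"yaw": 0,"hand": 70},
    {"travel": [0,2,85],"yaw": 0,"hand": 70},
    {"travel": [0,2,92],"yaw": 0,"hand": 70},
    {"travel": [0,2,92],"yaw": 0,"hand": 70}
  ]
}}

```text
t: 2.2
eef_pos: [0.464, 0.1037, 0.0074]
ee_rot: [0.165, -3.135, 0.001]
force: [-0.6, 0.2, -0.4]
finger_gap: 0.0702
```

{"method": "move_arm", "body": {
  "moves": [
    {"travel": [0,0,0],"yaw": 0,"hand": 55},
    {"travel": [0,0,0],"yaw": 0,"hand": 45},
    {"travel": [0,0,0],"yaw": 0,"hand": 30},
    {"travel": [0,0,0],"yaw": 0,"hand": 30},
    {"travel": [0,0,0],"yaw": 0,"hand": 30}
  ]
}}

```text
t: 2.7
eef_pos: [0.4646, 0.1035, 0.008]
ee_rot: [0.165, -3.136, 0.001]
force: [-0.1, -0.6, 4.7]
finger_gap: 0.0386
```

```bash
python3 -c "
from h import *
plan(.4653,.0995,.10,1.67)"
```

```text
t 2.7 travel [ -0.1  -4.1 -92. ] yaw 0.006 jaw 1.676 q [-0.06  0.53 -0.25  2.12  0.26  0.52  1.17] gap 38.6 pos [0.4646 0.1035 0.008 ] F [-0.1 -0.6  4.7]
```

{"method": "move_arm", "body": {
  "moves": [
    {"travel": [0,0,-10],"yaw": 0,"hand": 30},
    {"travel": [0,0,-30],"yaw": 0,"hand": 30},
    {"travel": [0,0,-55],"yaw": 0,"hand": 30},
    {"travel": [0,0,-80],"yaw": 0,"hand": 30},
    {"travel": [0,0,-90],"yaw": 0,"hand": 30}
  ]
}}

```text
t: 3.2
eef_pos: [0.4661, 0.104, 0.1005]
ee_rot: [-0.165, 3.135, -0.0]
force: [0.5, -0.5, -0.8]
finger_gap: 0.0382
```

```bash
python3 -c "
from h import *
P=viewer.camera_params('wrist')
im=viewer.read_camera('wrist');cv2.imwrite('pics/w2.png',im)
im=viewer.read_camera('scene')
u,v=w2px('scene',[.465,.1,.12]).astype(int)
crop(im,u-70,v-60,u+70,v+60,5,'pics/s2.png')
plan(.5229,.3017,.10,1.671)"
```

```text
t 3.3 travel [-77.3 190.9  -0.3] yaw 0.004 jaw 1.675 q [-0.    0.36 -0.32  2.08  0.17  0.72  1.24] gap 38.5 pos [0.466  0.1037 0.0996] F [-0.  -0.7 -1.1]
```

View pics/w2.png

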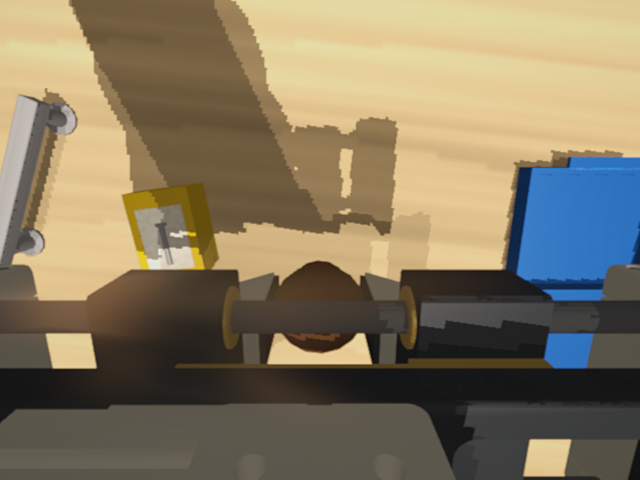

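View pics/s2.png

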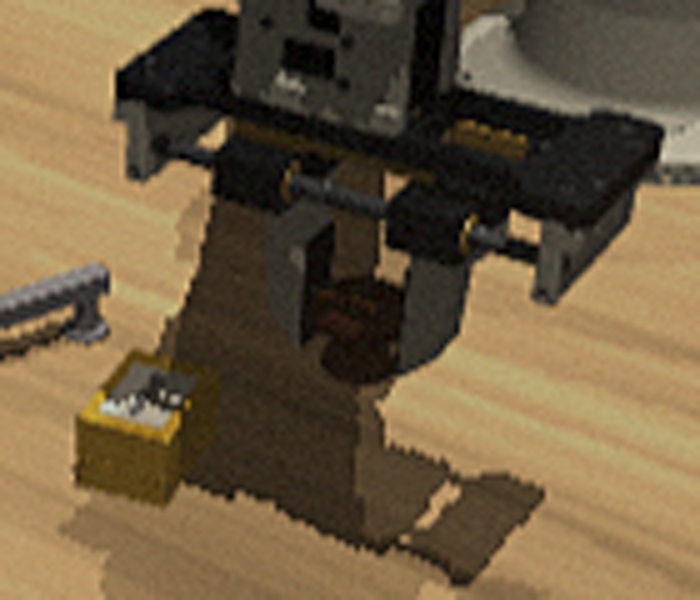

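Knob held between the pads and upright. Carrying it to the far blue compartment.

{"method": "move_arm", "body": {
  "moves": [
    {"travel": [-12,28,0],"yaw": 0,"hand": 30},
    {"travel": [-30,72,0],"yaw": 0,"hand": 30},
    {"travel": [-48,118,0],"yaw": 0,"hand": 30},
    {"travel": [-65,162,0],"yaw": 0,"hand": 30},
    {"travel": [-76,188,0],"yaw": 0,"hand": 30}
  ]
}}

```text
t: 3.8
eef_pos: [0.521, 0.3031, 0.0982]
ee_rot: [-0.17, 3.136, 0.002]
force: [0.0, -0.4, 0.5]
finger_gap: 0.038
```

{"method": "move_arm", "body": {
  "moves": [
    {"travel": [0,0,15],"yaw": 0,"hand": 30},
    {"travel": [0,0,35],"yaw": 0,"hand": 30},
    {"travel": [0,0,45],"yaw": 0,"hand": 30},
    {"travel": [0,0,50],"yaw": 0,"hand": 30},
    {"travel": [0,0,50],"yaw": 0,"hand": 30}
  ]
}}

```text
t: 4.3
eef_pos: [0.5203, 0.3018, 0.047]
ee_rot: [0.168, -3.136, -0.0]
force: [-0.2, -0.3, 0.4]
finger_gap: 0.0384
```

```bash
python3 -c "
from h import *
plan(.5229,.3017,.011,1.671)
im=viewer.read_camera('top')
crop(np.clip(im*1.6,0,255).astype(np.uint8),80,220,240,360,4,'pics/t3.png')
plan(.5229,.3017,.012,1.671)"
```

```text
t 4.3 travel [-2.6 -0.4 36. ] yaw 0.007 jaw 1.678 q [-0.34  0.63 -0.31  1.8   0.26  0.76  0.9 ] gap 38.4 pos [0.5203 0.3018 0.047 ] F [-0.2 -0.3  0.4]
t 4.35 travel [-1.8 -0.9 35.9] yaw 0.007 jaw 1.678 q [-0.34  0.63 -0.31  1.8   0.26  0.76  0.9 ] gap 38.2 pos [0.521  0.3023 0.0479] F [ 0.2  0.5 -0.8]
```

View pics/t3.png

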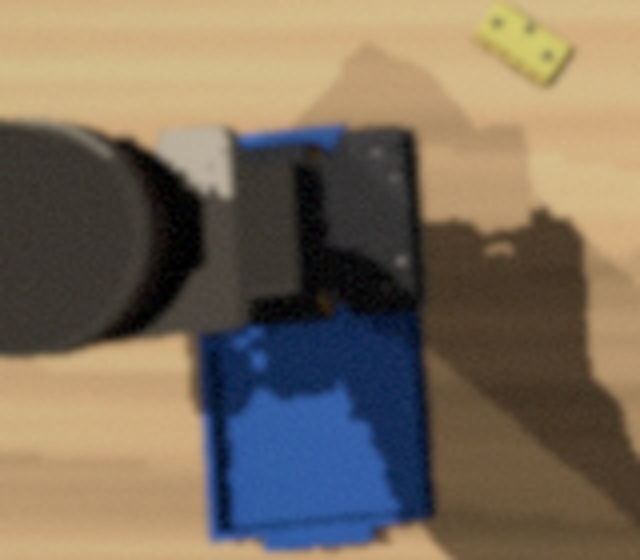

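The gripper is over the far blue compartment. Lowering gently.

{"method": "move_arm", "body": {
  "moves": [
    {"travel": [-2,-1,10],"yaw": 0,"hand": 30},
    {"travel": [-2,-1,20],"yaw": 0,"hand": 30},
    {"travel": [-2,-1,29],"yaw": 0,"hand": 30},
    {"travel": [-2,-1,33],"yaw": 0,"hand": 30},
    {"travel": [-2,-1,36],"yaw": 0,"hand": 30}
  ]
}}

```text
t: 4.85
eef_pos: [0.5226, 0.3014, 0.0111]
ee_rot: [0.168, -3.136, -0.001]
force: [-0.0, -0.1, 0.0]
finger_gap: 0.0383
```

{"method": "move_arm", "body": {
  "moves": [
    {"travel": [0,0,0],"yaw": 0,"hand": 38},
    {"travel": [0,0,0],"yaw": 0,"hand": 41},
    {"travel": [0,0,0],"yaw": 0,"hand": 44},
    {"travel": [0,0,0],"yaw": 0,"hand": 47},
    {"travel": [0,0,0],"yaw": 0,"hand": 48}
  ]
}}

```text
t: 5.35
eef_pos: [0.5228, 0.3016, 0.0113]
ee_rot: [0.169, -3.137, -0.001]
force: [1.0, 0.3, -0.6]
finger_gap: 0.0474
```

{"method": "move_arm", "body": {
  "moves": [
    {"travel": [0,0,-10],"yaw": 0,"hand": 48},
    {"travel": [0,0,-30],"yaw": 0,"hand": 48},
    {"travel": [0,0,-55],"yaw": 0,"hand": 48},
    {"travel": [0,0,-80],"yaw": 0,"hand": 48},
    {"travel": [0,0,-95],"yaw": 0,"hand": 48}
  ]
}}

```text
t: 5.85
eef_pos: [0.5238, 0.3023, 0.1092]
ee_rot: [-0.169, 3.135, 0.004]
force: [0.3, -0.2, 0.2]
finger_gap: 0.0478
```

```bash
python3 -c "
from h import *
im=viewer.read_camera('wrist');cv2.imwrite('pics/w3.png',im)
plan(.622,-.1145,.13,1.671)"
```

```text
t 5.9 travel [ -51.9 -425.4  -20. ] yaw 0.007 jaw 1.678 q [-0.31  0.54 -0.34  1.77  0.23  0.87  0.93] gap 48.2 pos [0.5249 0.3029 0.111 ] F [1.  0.8 0.5]
```

View pics/w3.png

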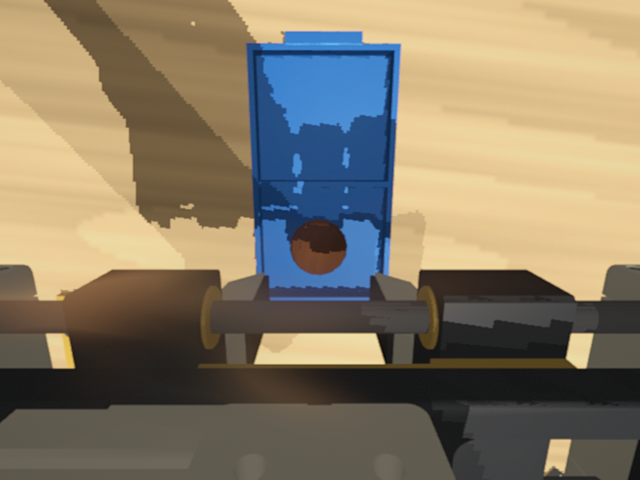

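The knob stands upright in the far blue compartment at (319,247). Now to the glue bottle.

{"method": "move_arm", "body": {
  "moves": [
    {"travel": [-5,-40,-10],"yaw": 0,"hand": 65},
    {"travel": [-10,-85,-20],"yaw": 0,"hand": 65},
    {"travel": [-16,-130,-20],"yaw": 0,"hand": 65},
    {"travel": [-22,-178,-20],"yaw": 0,"hand": 65},
    {"travel": [-28,-226,-20],"yaw": 0,"hand": 65}
  ]
}}

```text
t: 6.4
eef_pos: [0.5768, 0.0793, 0.1302]
ee_rot: [-0.169, 3.132, 0.005]
force: [0.5, 0.8, 0.4]
finger_gap: 0.0648
```

{"method": "move_arm", "body": {
  "moves": [
    {"travel": [-5,-45,0],"yaw": 0,"hand": 65},
    {"travel": [-11,-92,0],"yaw": 0,"hand": 65},
    {"travel": [-17,-138,0],"yaw": 0,"hand": 65},
    {"travel": [-21,-170,0],"yaw": 0,"hand": 65},
    {"travel": [-24,-190,0],"yaw": 0,"hand": 65}
  ]
}}

```text
t: 6.9
eef_pos: [0.6207, -0.1117, 0.129]
ee_rot: [-0.162, 3.134, 0.003]
force: [0.1, -0.0, -0.0]
finger_gap: 0.065
```

```bash
python3 -c "
from h import *
P=viewer.camera_params('wrist')
im=viewer.read_camera('wrist');cv2.imwrite('pics/w4.png',im)
print(w2px('wrist',[.622,-.1145,.076],P),w2px('wrist',[.622,-.1145,.0],P))
plan(.622,-.1145,.13,1.671)"
```

```text
[313.42738344 260.43845616] [314.76135991 233.35973759]
t 6.95 travel [-0.8  0.5 -1. ] yaw 0.0 jaw 1.671 q [ 0.33  0.55 -0.26  1.69  0.17  0.92  1.68] gap 65.0 pos [ 0.6212 -0.1151  0.129 ] F [ 0.9 -3.  -0.3]
```

View pics/w4.png

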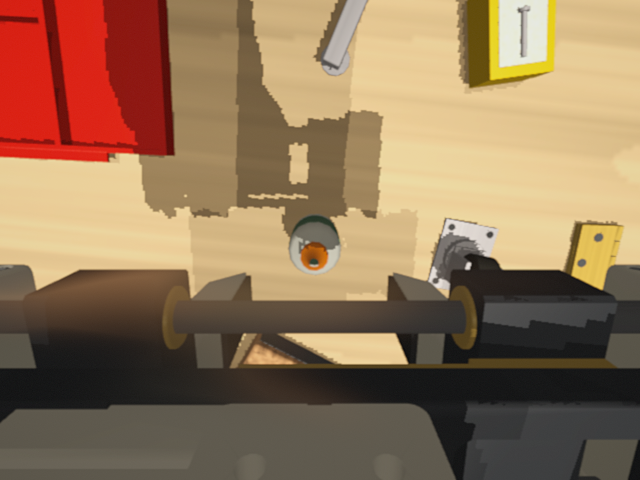

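Wrist view: the nozzle tip is at (314,258), against a predicted (313,260). Descending to grip the body.

{"method": "move_arm", "body": {
  "moves": [
    {"travel": [-1,0,35],"yaw": 0,"hand": 65},
    {"travel": [-1,0,70],"yaw": 0,"hand": 65},
    {"travel": [-1,0,95],"yaw": 0,"hand": 65},
    {"travel": [-1,0,107],"yaw": 0,"hand": 65},
    {"travel": [-1,0,109],"yaw": 0,"hand": 65}
  ]
}}

```text
t: 7.45
eef_pos: [0.6211, -0.1141, 0.0181]
ee_rot: [-0.159, 3.137, 0.001]
force: [-1.0, 0.0, 0.6]
finger_gap: 0.0652
```

{"method": "move_arm", "body": {
  "moves": [
    {"travel": [0,0,0],"yaw": 0,"hand": 55},
    {"travel": [0,0,0],"yaw": 0,"hand": 42},
    {"travel": [0,0,0],"yaw": 0,"hand": 30},
    {"travel": [0,0,0],"yaw": 0,"hand": 30},
    {"travel": [0,0,0],"yaw": 0,"hand": 30}
  ]
}}

```text
t: 7.95
eef_pos: [0.622, -0.1143, 0.0193]
ee_rot: [-0.159, 3.135, 0.0]
force: [-0.8, -0.3, 4.2]
finger_gap: 0.037
```

{"method": "move_arm", "body": {
  "moves": [
    {"travel": [0,0,-10],"yaw": 0,"hand": 30},
    {"travel": [0,0,-35],"yaw": 0,"hand": 30},
    {"travel": [0,0,-65],"yaw": 0,"hand": 30},
    {"travel": [0,0,-95],"yaw": 0,"hand": 30},
    {"travel": [0,0,-110],"yaw": 0,"hand": 30}
  ]
}}

```text
t: 8.45
eef_pos: [0.6233, -0.1145, 0.1327]
ee_rot: [-0.158, 3.131, -0.001]
force: [0.9, -1.3, -1.1]
finger_gap: 0.037
```

```bash
python3 -c "
from h import *
plan(.4353,.2929,.13,1.671)"
```

```text
t 8.45 travel [145.9 424.3   1.2] yaw 0.001 jaw 1.672 q [ 0.33  0.55 -0.26  1.68  0.17  0.93  1.68] gap 37.0 pos [ 0.6233 -0.1145  0.1327] F [ 0.9 -1.3 -1.1]
```

{"method": "move_arm", "body": {
  "moves": [
    {"travel": [10,28,0],"yaw": 0,"hand": 30},
    {"travel": [24,70,0],"yaw": 0,"hand": 30},
    {"travel": [40,115,0],"yaw": 0,"hand": 30},
    {"travel": [55,160,0],"yaw": 0,"hand": 30},
    {"travel": [71,206,0],"yaw": 0,"hand": 30}
  ]
}}

```text
t: 8.95
eef_pos: [0.5307, 0.0845, 0.132]
ee_rot: [-0.157, 3.131, -0.001]
force: [0.9, 0.4, -1.0]
finger_gap: 0.0373
```

{"method": "move_arm", "body": {
  "moves": [
    {"travel": [15,44,0],"yaw": 0,"hand": 30},
    {"travel": [30,88,0],"yaw": 0,"hand": 30},
    {"travel": [46,134,0],"yaw": 0,"hand": 30},
    {"travel": [62,180,0],"yaw": 0,"hand": 30},
    {"travel": [72,208,0],"yaw": 0,"hand": 30}
  ]
}}

```text
t: 9.45
eef_pos: [0.4356, 0.2881, 0.1314]
ee_rot: [-0.164, 3.131, 0.001]
force: [0.7, 0.6, -1.3]
finger_gap: 0.0371
```

```bash
python3 -c "
from h import *
im=viewer.read_camera('scene')
u,v=w2px('scene',[.4353,.2929,.1]).astype(int)
crop(im,u-90,v-60,u+70,v+80,5,'pics/s5.png')
plan(.4353,.2929,.023,1.671)"
```

```text
t 9.5 travel [ -1.4  -0.4 108.7] yaw 0.009 jaw 1.68 q [-0.31  0.39 -0.4   1.96  0.2   0.82  0.85] gap 37.0 pos [0.4332 0.2927 0.1316] F [-2.7  3.4 -0.6]
```

View pics/s5.png

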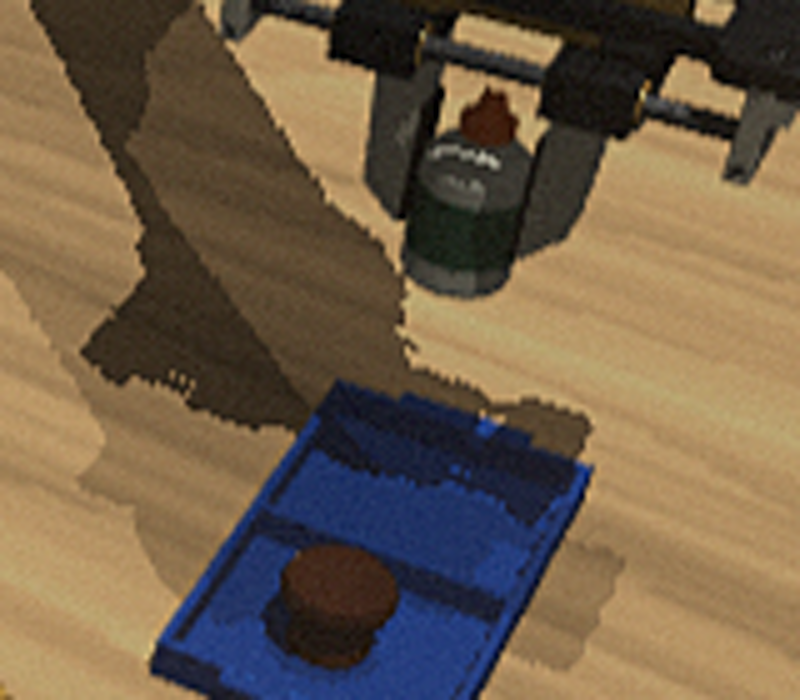

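The bottle hangs upright over the near blue compartment, and the knob stands in the far one. Lowering.

{"method": "move_arm", "body": {
  "moves": [
    {"travel": [-1,0,30],"yaw": 0,"hand": 30},
    {"travel": [-1,0,60],"yaw": 0,"hand": 30},
    {"travel": [-1,0,90],"yaw": 0,"hand": 30},
    {"travel": [-1,0,102],"yaw": 0,"hand": 30},
    {"travel": [-1,0,108],"yaw": 0,"hand": 30}
  ]
}}

```text
t: 10.0
eef_pos: [0.434, 0.2924, 0.0225]
ee_rot: [-0.171, 3.133, 0.004]
force: [-0.1, 0.3, -1.3]
finger_gap: 0.0373
```

{"method": "move_arm", "body": {
  "moves": [
    {"travel": [0,0,0.5],"yaw": 0,"hand": 30},
    {"travel": [0,0,0.5],"yaw": 0,"hand": 36},
    {"travel": [0,0,0.5],"yaw": 0,"hand": 40},
    {"travel": [0,0,0.5],"yaw": 0,"hand": 45},
    {"travel": [0,0,0.5],"yaw": 0,"hand": 55}
  ]
}}

```text
t: 10.5
eef_pos: [0.4346, 0.2927, 0.0226]
ee_rot: [-0.171, 3.132, 0.005]
force: [0.6, 0.5, 0.0]
finger_gap: 0.0488
```

{"method": "move_arm", "body": {
  "moves": [
    {"travel": [0,0,0],"yaw": 0,"hand": 55},
    {"travel": [0,0,-30],"yaw": 0,"hand": 55},
    {"travel": [0,0,-60],"yaw": 0,"hand": 55},
    {"travel": [0,0,-90],"yaw": 0,"hand": 55},
    {"travel": [0,0,-100],"yaw": 0,"hand": 55}
  ]
}}

```text
t: 11.0
eef_pos: [0.4357, 0.2936, 0.1257]
ee_rot: [-0.171, 3.128, 0.009]
force: [0.5, 0.6, -0.4]
finger_gap: 0.0547
```

```bash
python3 -c "
from h import *
plan(.4636,.0006,.11,1.571+.272)
im=viewer.read_camera('wrist');cv2.imwrite('pics/w6.png',im)
plan(.4636,.0006,.11,1.571+.272)"
```

```text
t 11.0 travel [   4.3 -294.4   14.2] yaw -0.163 jaw 1.68 q [-0.31  0.4  -0.4   1.96  0.21  0.81  0.85] gap 54.7 pos [0.4357 0.2936 0.1257] F [ 0.5  0.6 -0.4]
t 11.05 travel [   4.6 -294.3   14.4] yaw -0.163 jaw 1.68 q [-0.31  0.4  -0.4   1.96  0.21  0.81  0.85] gap 54.9 pos [0.436  0.2936 0.1259] F [ 0.2 -0.   1. ]
```

View pics/w6.png

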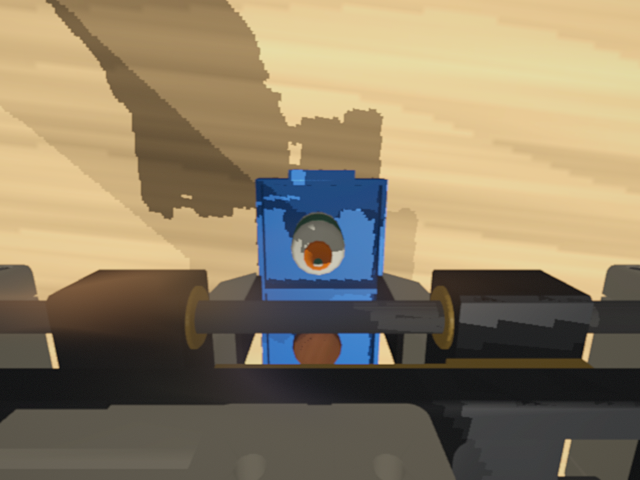

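Bottle standing upright in the near compartment at (318,245). Now the carton.

{"method": "move_arm", "body": {
  "moves": [
    {"travel": [1,-35,0],"yaw": -0.04,"hand": 60},
    {"travel": [2,-80,0],"yaw": -0.08,"hand": 60},
    {"travel": [3,-126,4],"yaw": -0.12,"hand": 60},
    {"travel": [3,-172,8],"yaw": -0.16,"hand": 60},
    {"travel": [4,-218,12],"yaw": -0.163,"hand": 60}
  ]
}}

```text
t: 11.55
eef_pos: [0.4551, 0.0746, 0.1118]
ee_rot: [-0.427, 3.103, 0.007]
force: [1.0, -0.3, 0.3]
finger_gap: 0.0601
```

```bash
python3 -c "
from h import *
plan(.4636,.0006,.11,1.571+.272)"
```

```text
t 11.55 travel [ 11.8 -73.5   1.4] yaw 0.001 jaw 1.844 q [ 0.11  0.32 -0.38  2.12  0.17  0.72  1.47] gap 60.1 pos [0.4551 0.0746 0.1118] F [ 1.  -0.3  0.3]
```

{"method": "move_arm", "body": {
  "moves": [
    {"travel": [5,-30,0],"yaw": 0,"hand": 60},
    {"travel": [9,-55,0],"yaw": 0,"hand": 60},
    {"travel": [12,-69,0],"yaw": 0,"hand": 60},
    {"travel": [12,-73,0],"yaw": 0,"hand": 60},
    {"travel": [12,-73,0],"yaw": 0,"hand": 60}
  ]
}}

```text
t: 12.05
eef_pos: [0.4629, 0.0009, 0.1107]
ee_rot: [-0.425, 3.105, 0.008]
force: [0.2, 0.3, 0.2]
finger_gap: 0.0595
```

```bash
python3 -c "
from h import *
P=viewer.camera_params('wrist')
im=viewer.read_camera('wrist');cv2.imwrite('pics/w7.png',im)
a=.272
for sx,sy in((1,1),(1,-1),(-1,-1),(-1,1)):
  x=.03*sx;y=.021*sy
  print(w2px('wrist',[.4636+x*np.cos(a)-y*np.sin(a),.0006+x*np.sin(a)+y*np.cos(a),.036],P).round(0),end=' ')
plan(.4636,.0006,.008,1.571+.272)"
```

```text
[347. 291.] [288. 291.] [286. 207.] [349. 207.] t 12.1 travel [  0.5  -1.7 102.8] yaw 0.002 jaw 1.845 q [ 0.25  0.32 -0.35  2.11  0.16  0.72  1.64] gap 59.7 pos [0.4629 0.0017 0.1108] F [0.1 0.3 0.3]
```

View pics/w7.png

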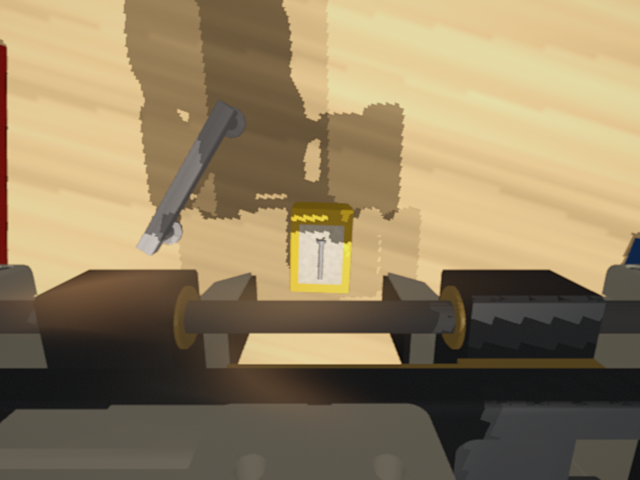

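Wrist view: the carton lid spans about (290–351, 207–291), against a predicted (287–348, 207–291), and is square to the jaws. Descending.

{"method": "move_arm", "body": {
  "moves": [
    {"travel": [0,-1,35],"yaw": 0,"hand": 60},
    {"travel": [0,-1,68],"yaw": 0,"hand": 60},
    {"travel": [0,-1,92],"yaw": 0,"hand": 60},
    {"travel": [0,-1,103],"yaw": 0,"hand": 60},
    {"travel": [0,-1,103],"yaw": 0,"hand": 60}
  ]
}}

```text
t: 12.6
eef_pos: [0.4626, 0.0028, 0.0066]
ee_rot: [-0.431, 3.107, 0.01]
force: [-0.1, 0.5, 0.5]
finger_gap: 0.0597
```

{"method": "move_arm", "body": {
  "moves": [
    {"travel": [0,0,0],"yaw": 0,"hand": 50},
    {"travel": [0,0,0],"yaw": 0,"hand": 44},
    {"travel": [0,0,0],"yaw": 0,"hand": 34},
    {"travel": [0,0,0],"yaw": 0,"hand": 34},
    {"travel": [0,0,0],"yaw": 0,"hand": 34}
  ]
}}

```text
t: 13.1
eef_pos: [0.4636, 0.0029, 0.0076]
ee_rot: [-0.431, 3.105, 0.01]
force: [-0.7, 0.7, 6.6]
finger_gap: 0.0422
```

{"method": "move_arm", "body": {
  "moves": [
    {"travel": [0,0,-10],"yaw": 0,"hand": 34},
    {"travel": [0,0,-30],"yaw": 0,"hand": 34},
    {"travel": [0,0,-60],"yaw": 0,"hand": 34},
    {"travel": [0,0,-90],"yaw": 0,"hand": 34},
    {"travel": [0,0,-105],"yaw": 0,"hand": 34}
  ]
}}

```text
t: 13.6
eef_pos: [0.4639, 0.002, 0.1154]
ee_rot: [-0.43, 3.102, 0.008]
force: [1.5, -1.0, -2.4]
finger_gap: 0.042
```

```bash
python3 -c "
from h import *
plan(.4426,-.3652,.11,1.571+.057)"
```

```text
t 13.6 travel [ 120.5 -347.6    2.8] yaw 0.219 jaw 1.847 q [ 0.26  0.32 -0.36  2.11  0.16  0.73  1.64] gap 42.0 pos [0.4639 0.002  0.1154] F [ 1.5 -1.  -2.4]
```

{"method": "move_arm", "body": {
  "moves": [
    {"travel": [8,-24,0],"yaw": 0.04,"hand": 34},
    {"travel": [22,-64,0],"yaw": 0.1,"hand": 34},
    {"travel": [37,-106,0],"yaw": 0.16,"hand": 34},
    {"travel": [51,-148,0],"yaw": 0.21,"hand": 34},
    {"travel": [66,-190,0],"yaw": 0.219,"hand": 34}
  ]
}}

```text
t: 14.1
eef_pos: [0.4516, -0.2004, 0.1147]
ee_rot: [-0.087, 3.13, 0.01]
force: [2.2, 1.0, -1.8]
finger_gap: 0.042
```

```bash
python3 -c "
from h import *
plan(.4426,-.3652,.11,1.571+.057)"
```

```text
t 14.1 travel [  18.1 -164.1    3.5] yaw -0.002 jaw 1.626 q [ 0.56  0.35 -0.23  2.04  0.1   0.75  1.9 ] gap 42.0 pos [ 0.4516 -0.2004  0.1147] F [ 2.2  1.  -1.8]
```

{"method": "move_arm", "body": {
  "moves": [
    {"travel": [5,-44,2],"yaw": 0,"hand": 34},
    {"travel": [10,-90,3],"yaw": 0,"hand": 34},
    {"travel": [14,-130,3],"yaw": 0,"hand": 34},
    {"travel": [17,-155,3],"yaw": 0,"hand": 34},
    {"travel": [18,-163,3],"yaw": 0,"hand": 34}
  ]
}}

```text
t: 14.6
eef_pos: [0.4409, -0.3681, 0.1109]
ee_rot: [-0.078, 3.131, 0.007]
force: [0.6, 0.0, -3.8]
finger_gap: 0.0421
```

```bash
python3 -c "
from h import *
im=viewer.read_camera('scene')
u,v=w2px('scene',[.4426,-.3652,.06]).astype(int)
crop(im,u-80,v-70,u+80,v+50,5,'pics/s8.png')
im=viewer.read_camera('wrist');cv2.imwrite('pics/w8.png',im)
plan(.4426,-.3652,.011,1.571+.057)"
```

```text
t 14.7 travel [ 0.2 -0.9 99.6] yaw -0.004 jaw 1.624 q [ 0.79  0.48 -0.17  1.85  0.09  0.82  2.19] gap 41.8 pos [ 0.4418 -0.3649  0.1106] F [-0.3  0.2 -2.5]
```

View pics/s8.png

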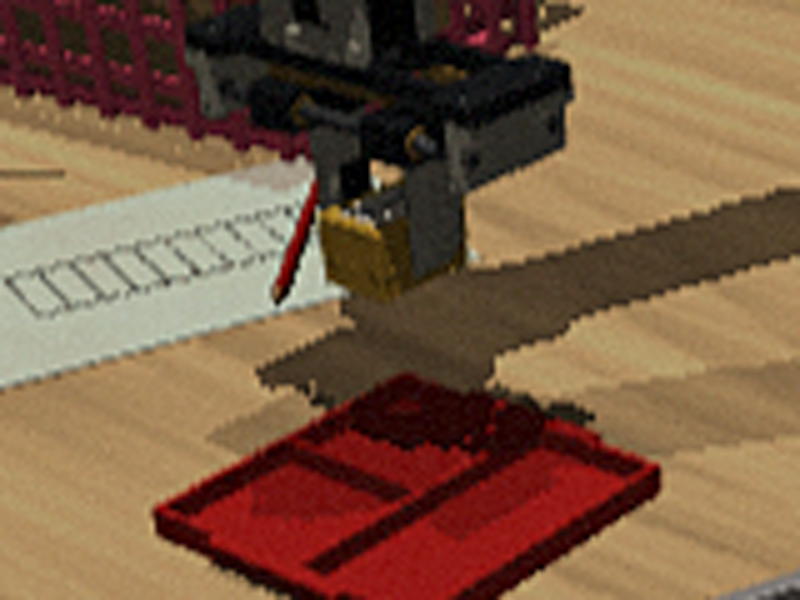

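View pics/w8.png

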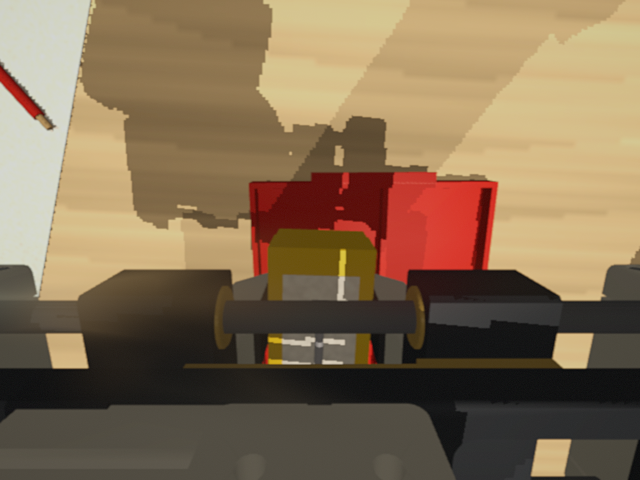

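The carton hangs level over the near small red compartment. Lowering.

{"method": "move_arm", "body": {
  "moves": [
    {"travel": [0,-1,30],"yaw": 0,"hand": 34},
    {"travel": [0,-1,60],"yaw": 0,"hand": 34},
    {"travel": [0,-1,82],"yaw": 0,"hand": 34},
    {"travel": [0,-1,94],"yaw": 0,"hand": 34},
    {"travel": [0,-1,99],"yaw": 0,"hand": 34}
  ]
}}

```text
t: 15.2
eef_pos: [0.4427, -0.3627, 0.0107]
ee_rot: [-0.086, 3.132, 0.015]
force: [-4.0, 9.6, 25.0]
finger_gap: 0.042
```

{"method": "move_arm", "body": {
  "moves": [
    {"travel": [0,0,0.5],"yaw": 0,"hand": 40},
    {"travel": [0,0,0.5],"yaw": 0,"hand": 42},
    {"travel": [0,0,0.5],"yaw": 0,"hand": 45},
    {"travel": [0,0,0.5],"yaw": 0,"hand": 47},
    {"travel": [0,0,0.5],"yaw": 0,"hand": 48}
  ]
}}

```text
t: 15.7
eef_pos: [0.4432, -0.3632, 0.0109]
ee_rot: [-0.086, 3.131, 0.013]
force: [-0.5, -0.0, 0.0]
finger_gap: 0.0472
```

{"method": "move_arm", "body": {
  "moves": [
    {"travel": [0,0,0],"yaw": 0,"hand": 48},
    {"travel": [0,0,-20],"yaw": 0,"hand": 48},
    {"travel": [0,0,-50],"yaw": 0,"hand": 48},
    {"travel": [0,0,-85],"yaw": 0,"hand": 48},
    {"travel": [0,0,-105],"yaw": 0,"hand": 48}
  ]
}}

```text
t: 16.2
eef_pos: [0.4434, -0.365, 0.1187]
ee_rot: [-0.086, 3.129, 0.01]
force: [0.4, -0.6, 0.3]
finger_gap: 0.0481
```

```bash
python3 -c "
from h import *
im=viewer.read_camera('wrist');cv2.imwrite('pics/w9.png',im)
plan(.4424,-.0982,.11,1.571-.295)"
```

```text
t 16.25 travel [-12.1 267.6  12.3] yaw 0.349 jaw 1.625 q [ 0.79  0.46 -0.18  1.84  0.09  0.83  2.2 ] gap 48.0 pos [ 0.4447 -0.3661  0.1214] F [ 0.7 -0.4  1.6]
```

View pics/w9.png

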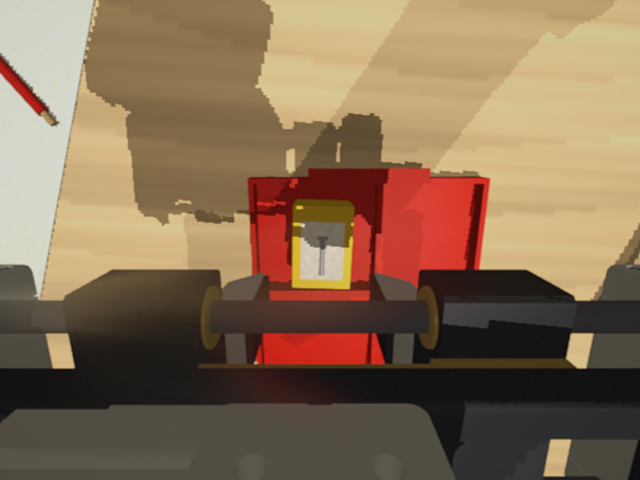

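Carton flat in the near small compartment, at (322,245). Now the handle.

{"method": "move_arm", "body": {
  "moves": [
    {"travel": [-1,30,0],"yaw": 0.07,"hand": 44},
    {"travel": [-3,75,0],"yaw": 0.16,"hand": 40},
    {"travel": [-6,120,4],"yaw": 0.26,"hand": 40},
    {"travel": [-8,166,8],"yaw": 0.34,"hand": 40},
    {"travel": [-10,210,12],"yaw": 0.349,"hand": 40}
  ]
}}

```text
t: 16.75
eef_pos: [0.4433, -0.1541, 0.1102]
ee_rot: [0.463, 3.092, 0.009]
force: [1.4, 0.9, -0.1]
finger_gap: 0.04
```

```bash
python3 -c "
from h import *
plan(.4424,-.0982,.11,1.571-.295)"
```

```text
t 16.75 travel [17.2 53.2  0.4] yaw -0.002 jaw 1.274 q [ 0.43  0.31 -0.17  2.11  0.07  0.71  1.49] gap 40.0 pos [ 0.4433 -0.1541  0.1102] F [ 1.4  0.9 -0.1]
```

{"method": "move_arm", "body": {
  "moves": [
    {"travel": [10,25,0],"yaw": 0,"hand": 40},
    {"travel": [15,42,0],"yaw": 0,"hand": 40},
    {"travel": [17,50,0],"yaw": 0,"hand": 40},
    {"travel": [17,53,0],"yaw": 0,"hand": 40},
    {"travel": [17,53,0],"yaw": 0,"hand": 40}
  ]
}}

```text
t: 17.25
eef_pos: [0.4429, -0.0991, 0.1105]
ee_rot: [0.463, 3.092, 0.009]
force: [0.2, 0.2, -0.3]
finger_gap: 0.0398
```

```bash
python3 -c "
from h import *
P=viewer.camera_params('wrist')
im=viewer.read_camera('wrist');cv2.imwrite('pics/w10.png',im)
a=-.295
for sx,sy in((1,1),(1,-1),(-1,-1),(-1,1)):
  x=.058*sx;y=.006*sy
  print(w2px('wrist',[.4424+x*np.cos(a)-y*np.sin(a),-.0982+x*np.sin(a)+y*np.cos(a),.033],P).round(0),end=' ')
plan(.4424,-.0982,.011,1.571-.295)"
```

```text
[326. 323.] [310. 323.] [308. 161.] [327. 161.] t 17.3 travel [ 2.2  0.4 99.5] yaw -0.003 jaw 1.273 q [ 0.34  0.29 -0.2   2.14  0.08  0.7   1.36] gap 40.0 pos [ 0.4428 -0.0995  0.1105] F [ 0.5 -0.5  0.8]
```

View pics/w10.png

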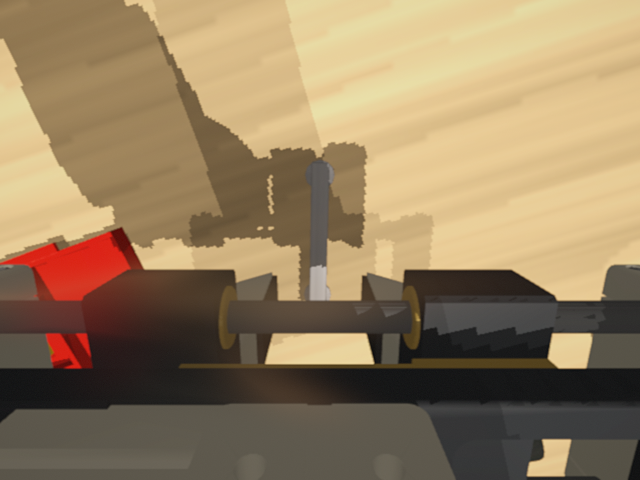

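Wrist view: the bar runs from (321,162) down to (318,300), within 3 px of prediction. Descending.

{"method": "move_arm", "body": {
  "moves": [
    {"travel": [2,0,35],"yaw": 0,"hand": 40},
    {"travel": [2,0,68],"yaw": 0,"hand": 40},
    {"travel": [2,0,90],"yaw": 0,"hand": 40},
    {"travel": [2,0,99],"yaw": 0,"hand": 40},
    {"travel": [2,0,99],"yaw": 0,"hand": 40}
  ]
}}

```text
t: 17.8
eef_pos: [0.4415, -0.0993, 0.0104]
ee_rot: [0.467, 3.094, 0.008]
force: [-0.7, 0.1, 1.2]
finger_gap: 0.04
```

{"method": "move_arm", "body": {
  "moves": [
    {"travel": [0,0,0],"yaw": 0,"hand": 25},
    {"travel": [0,0,0],"yaw": 0,"hand": 15},
    {"travel": [0,0,0],"yaw": 0,"hand": 5},
    {"travel": [0,0,0],"yaw": 0,"hand": 5},
    {"travel": [0,0,0],"yaw": 0,"hand": 5}
  ]
}}

```text
t: 18.3
eef_pos: [0.4422, -0.0994, 0.0111]
ee_rot: [0.467, 3.092, 0.008]
force: [0.3, 0.7, 4.0]
finger_gap: 0.0119
```

{"method": "move_arm", "body": {
  "moves": [
    {"travel": [0,0,-10],"yaw": 0,"hand": 5},
    {"travel": [0,0,-30],"yaw": 0,"hand": 5},
    {"travel": [0,0,-60],"yaw": 0,"hand": 5},
    {"travel": [0,0,-90],"yaw": 0,"hand": 5},
    {"travel": [0,0,-105],"yaw": 0,"hand": 5}
  ]
}}

```text
t: 18.8
eef_pos: [0.4415, -0.0999, 0.1188]
ee_rot: [0.466, 3.09, 0.008]
force: [0.0, 0.7, -1.6]
finger_gap: 0.0115
```

```bash
python3 -c "
from h import *
plan(.4816,-.2759,.11,1.571+.057)"
```

```text
t 18.8 travel [ -90.1 -156.4    9.1] yaw -0.357 jaw 1.271 q [ 0.35  0.27 -0.2   2.14  0.08  0.71  1.37] gap 11.5 pos [ 0.4415 -0.0999  0.1188] F [ 0.   0.7 -1.6]
```

{"method": "move_arm", "body": {
  "moves": [
    {"travel": [-16,-28,0],"yaw": -0.08,"hand": 5},
    {"travel": [-37,-64,0],"yaw": -0.18,"hand": 5},
    {"travel": [-59,-102,0],"yaw": -0.28,"hand": 5},
    {"travel": [-77,-134,0],"yaw": -0.357,"hand": 5},
    {"travel": [-88,-152,0],"yaw": -0.357,"hand": 5}
  ]
}}

```text
t: 19.3
eef_pos: [0.4803, -0.275, 0.1197]
ee_rot: [-0.088, 3.122, 0.0]
force: [-0.1, 0.6, -0.7]
finger_gap: 0.0116
```

```bash
python3 -c "
from h import *
im=viewer.read_camera('wrist');cv2.imwrite('pics/w11.png',im)
im=viewer.read_camera('scene')
u,v=w2px('scene',[.4816,-.2759,.06]).astype(int)
crop(im,u-80,v-70,u+80,v+50,5,'pics/s11.png')
plan(.4816,-.2759,.014,1.571+.057)"
```

```text
t 19.4 travel [  0.8  -0.5 105.6] yaw -0.005 jaw 1.623 q [ 0.64  0.43 -0.2   1.91  0.1   0.8   2.01] gap 11.7 pos [ 0.4804 -0.2754  0.1196] F [-0.8  1.  -1.5]
```

View pics/w11.png

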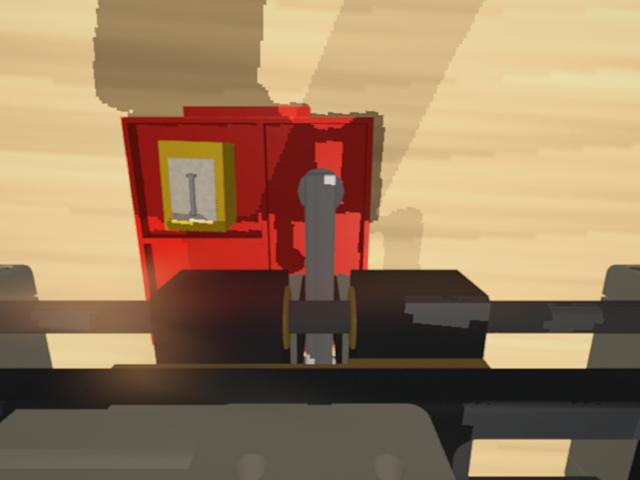

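View pics/s11.png

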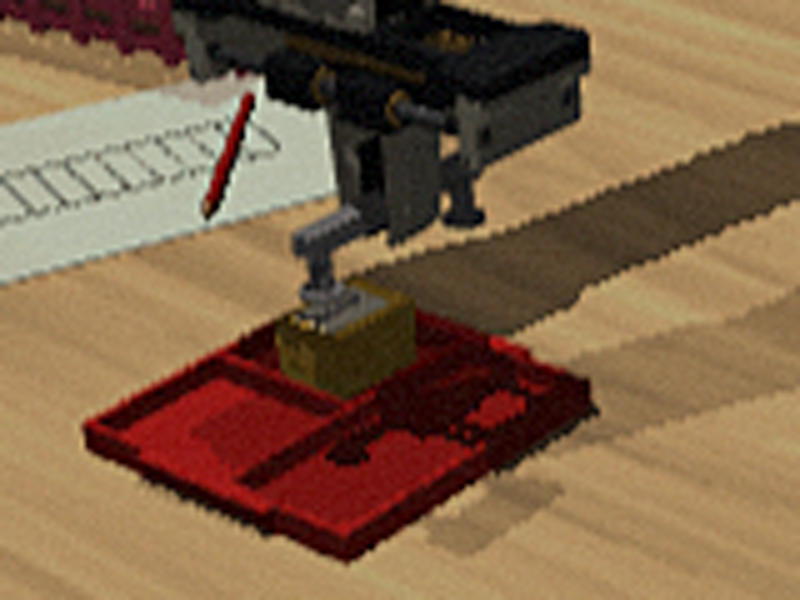

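The handle is lined up with the long compartment, with its bar at (320,180–360). Lowering.

{"method": "move_arm", "body": {
  "moves": [
    {"travel": [1,0,35],"yaw": 0,"hand": 5},
    {"travel": [1,0,65],"yaw": 0,"hand": 5},
    {"travel": [1,0,88],"yaw": 0,"hand": 5},
    {"travel": [1,0,99],"yaw": 0,"hand": 5},
    {"travel": [1,0,104],"yaw": 0,"hand": 5}
  ]
}}

```text
t: 19.9
eef_pos: [0.4806, -0.2741, 0.0148]
ee_rot: [-0.083, 3.124, 0.002]
force: [-0.1, 0.2, -0.6]
finger_gap: 0.0114
```

```bash
python3 -c "
from h import *
plan(.4816,-.2759,.014,1.571+.057)"
```

```text
t 19.9 travel [-0.9 -1.8  0.9] yaw -0.004 jaw 1.624 q [ 0.61  0.6  -0.17  1.95  0.15  0.6   1.97] gap 11.4 pos [ 0.4806 -0.2741  0.0148] F [-0.1  0.2 -0.6]
```

{"method": "move_arm", "body": {
  "moves": [
    {"travel": [0,0,0.5],"yaw": 0,"hand": 5},
    {"travel": [0,0,1],"yaw": 0,"hand": 10},
    {"travel": [0,0,1],"yaw": 0,"hand": 14},
    {"travel": [0,0,1],"yaw": 0,"hand": 20},
    {"travel": [0,0,1],"yaw": 0,"hand": 24}
  ]
}}

```text
t: 20.4
eef_pos: [0.4812, -0.2745, 0.0146]
ee_rot: [-0.083, 3.123, 0.001]
force: [-0.4, 0.8, 0.6]
finger_gap: 0.0229
```

{"method": "move_arm", "body": {
  "moves": [
    {"travel": [0,0,0],"yaw": 0,"hand": 24},
    {"travel": [0,0,-20],"yaw": 0,"hand": 24},
    {"travel": [0,0,-50],"yaw": 0,"hand": 24},
    {"travel": [0,0,-85],"yaw": 0,"hand": 24},
    {"travel": [0,0,-105],"yaw": 0,"hand": 24}
  ]
}}

```text
t: 20.9
eef_pos: [0.4805, -0.2753, 0.1224]
ee_rot: [-0.083, 3.12, -0.002]
force: [0.1, 0.3, 0.1]
finger_gap: 0.0238
```

```bash
python3 -c "
from h import *
im=viewer.read_camera('wrist');cv2.imwrite('pics/w12.png',im)
plan(.6207,.1188,.11,1.571+.075)"
```

```text
t 20.95 travel [-159.   387.1   17.2] yaw -0.022 jaw 1.624 q [ 0.64  0.42 -0.2   1.9   0.1   0.8   2.01] gap 23.7 pos [ 0.482  -0.2761  0.125 ] F [1.4 0.2 1.8]
```

View pics/w12.png

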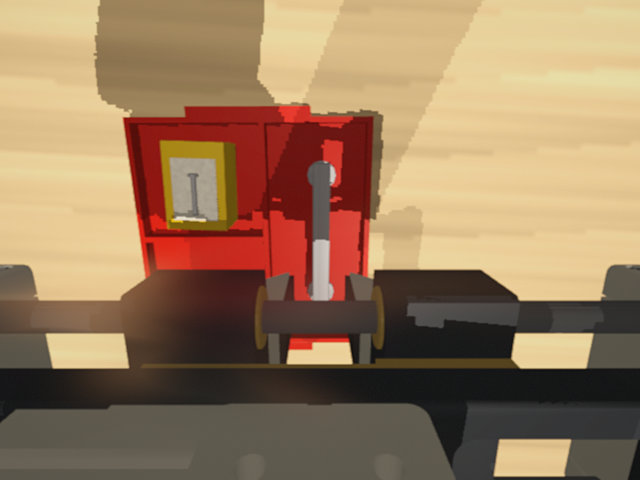

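Handle on both feet in the long compartment at (320,165–300). Now the larger hinge.

{"method": "move_arm", "body": {
  "moves": [
    {"travel": [-12,30,0],"yaw": -0.01,"hand": 55},
    {"travel": [-29,71,0],"yaw": -0.022,"hand": 55},
    {"travel": [-46,112,0],"yaw": -0.022,"hand": 55},
    {"travel": [-63,154,0],"yaw": -0.022,"hand": 55},
    {"travel": [-80,196,0],"yaw": -0.022,"hand": 55}
  ]
}}

```text
t: 21.45
eef_pos: [0.5519, -0.0747, 0.1263]
ee_rot: [-0.116, 3.115, -0.006]
force: [0.4, -0.2, -0.1]
finger_gap: 0.0544
```

{"method": "move_arm", "body": {
  "moves": [
    {"travel": [-17,42,0],"yaw": 0,"hand": 55},
    {"travel": [-34,84,0],"yaw": 0,"hand": 55},
    {"travel": [-51,126,5],"yaw": 0,"hand": 55},
    {"travel": [-67,164,10],"yaw": 0,"hand": 55},
    {"travel": [-75,185,15],"yaw": 0,"hand": 55}
  ]
}}

```text
t: 21.95
eef_pos: [0.6139, 0.1206, 0.1123]
ee_rot: [-0.122, 3.113, -0.002]
force: [0.3, -0.8, -1.1]
finger_gap: 0.0549
```

```bash
python3 -c "
from h import *
P=viewer.camera_params('wrist')
im=viewer.read_camera('wrist');cv2.imwrite('pics/w13.png',im)
a=.075
for sx,sy in((1,1),(1,-1),(-1,-1),(-1,1)):
  x=.032*sx;y=.018*sy
  print(w2px('wrist',[.6207+x*np.cos(a)-y*np.sin(a),.1188+x*np.sin(a)+y*np.cos(a),.008],P).round(0),end=' ')
plan(.6207,.1188,.06,1.571+.075)"
```

```text
[338. 284.] [293. 283.] [292. 203.] [340. 204.] t 22.0 travel [-5.2 -5.9 51.7] yaw 0.006 jaw 1.652 q [-0.03  0.55 -0.28  1.73  0.2   0.86  1.25] gap 54.9 pos [0.6137 0.1241 0.1115] F [1.3 3.2 0.5]
```

View pics/w13.png

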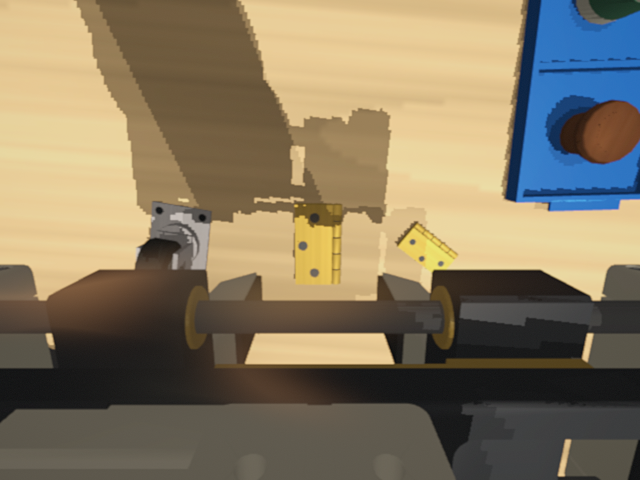

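Wrist view: the large hinge spans (294–341, 203–284), against a predicted (292–340, 203–284). The small one is at (427,245), clear of the fingers. Going down in two steps.

{"method": "move_arm", "body": {
  "moves": [
    {"travel": [-3,-4,15],"yaw": 0,"hand": 52},
    {"travel": [-5,-6,32],"yaw": 0,"hand": 52},
    {"travel": [-5,-6,46],"yaw": 0,"hand": 52},
    {"travel": [-5,-6,51],"yaw": 0,"hand": 52},
    {"travel": [-5,-6,51],"yaw": 0,"hand": 52}
  ]
}}

```text
t: 22.5
eef_pos: [0.6193, 0.1171, 0.0589]
ee_rot: [-0.125, 3.117, 0.0]
force: [-0.3, 0.4, 0.2]
finger_gap: 0.0519
```

```bash
python3 -c "
from h import *
viewer.read_camera('top')
plan(.6207,.1188,.003,1.571+.075)"
```

```text
t 22.55 travel [ 0.6  1.1 57. ] yaw 0.005 jaw 1.651 q [-0.04  0.63 -0.26  1.74  0.23  0.77  1.24] gap 52.1 pos [0.62   0.1177 0.0599] F [0.  1.2 0.9]
```

{"method": "move_arm", "body": {
  "moves": [
    {"travel": [0,1,20],"yaw": 0,"hand": 52},
    {"travel": [0,1,38],"yaw": 0,"hand": 52},
    {"travel": [0,1,50],"yaw": 0,"hand": 52},
    {"travel": [0,1,55],"yaw": 0,"hand": 52},
    {"travel": [0,1,57],"yaw": 0,"hand": 52}
  ]
}}

```text
t: 23.05
eef_pos: [0.6209, 0.1187, 0.0023]
ee_rot: [-0.125, 3.116, 0.001]
force: [-0.6, -0.7, 0.3]
finger_gap: 0.0523
```

{"method": "move_arm", "body": {
  "moves": [
    {"travel": [0,0,0],"yaw": 0,"hand": 45},
    {"travel": [0,0,0],"yaw": 0,"hand": 38},
    {"travel": [0,0,0],"yaw": 0,"hand": 30},
    {"travel": [0,0,0],"yaw": 0,"hand": 28},
    {"travel": [0,0,0],"yaw": 0,"hand": 28}
  ]
}}

```text
t: 23.55
eef_pos: [0.6214, 0.1189, 0.0029]
ee_rot: [-0.126, 3.115, 0.001]
force: [-0.1, 0.6, 2.5]
finger_gap: 0.0354
```

{"method": "move_arm", "body": {
  "moves": [
    {"travel": [0,0,-5],"yaw": 0,"hand": 28},
    {"travel": [0,0,-15],"yaw": 0,"hand": 28},
    {"travel": [0,0,-25],"yaw": 0,"hand": 28},
    {"travel": [0,0,-30],"yaw": 0,"hand": 28},
    {"travel": [0,0,-30],"yaw": 0,"hand": 28}
  ]
}}

```text
t: 24.05
eef_pos: [0.6217, 0.1191, 0.0344]
ee_rot: [-0.125, 3.113, 0.002]
force: [0.7, -0.6, -1.4]
finger_gap: 0.0353
```

```bash
python3 -c "
from h import *
im=viewer.read_camera('scene')
u,v=w2px('scene',[.62,.1188,.03]).astype(int)
crop(im,u-70,v-60,u+70,v+60,5,'pics/s14.png')
plan(.5304,-.3602,.11,1.571+.057)"
```

```text
t 24.1 travel [ 127.  -470.3  -79.5] yaw 0.023 jaw 1.651 q [-0.05  0.67 -0.25  1.75  0.24  0.73  1.23] gap 35.4 pos [0.6212 0.1189 0.0337] F [ 0.1 -0.7 -1.1]
```

View pics/s14.png

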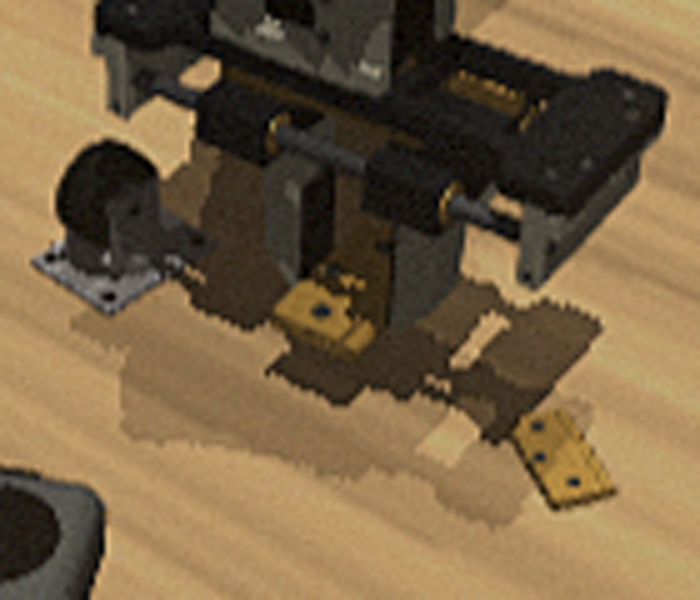

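The larger hinge is lifted level, and the castor and small hinge have not moved. Lifting, then carrying to the far small red compartment.

{"method": "move_arm", "body": {
  "moves": [
    {"travel": [0,0,-20],"yaw": 0,"hand": 28},
    {"travel": [0,0,-50],"yaw": 0,"hand": 28},
    {"travel": [0,0,-75],"yaw": 0,"hand": 28},
    {"travel": [3,-12,-82],"yaw": 0,"hand": 28},
    {"travel": [11,-40,-82],"yaw": 0,"hand": 28}
  ]
}}

```text
t: 24.6
eef_pos: [0.6122, 0.0807, 0.1166]
ee_rot: [-0.132, 3.11, 0.005]
force: [0.1, -0.8, -2.3]
finger_gap: 0.0353
```

{"method": "move_arm", "body": {
  "moves": [
    {"travel": [12,-45,0],"yaw": 0.01,"hand": 28},
    {"travel": [24,-90,0],"yaw": 0.02,"hand": 28},
    {"travel": [36,-135,0],"yaw": 0.02,"hand": 28},
    {"travel": [48,-180,0],"yaw": 0.02,"hand": 28},
    {"travel": [60,-225,0],"yaw": 0.02,"hand": 28}
  ]
}}

```text
t: 25.1
eef_pos: [0.5695, -0.1513, 0.1132]
ee_rot: [-0.1, 3.113, 0.005]
force: [1.1, -0.6, -2.4]
finger_gap: 0.0354
```

```bash
python3 -c "
from h import *
plan(.5304,-.3602,.11,1.571+.057)"
```

```text
t 25.1 travel [  52.5 -205.9    1.3] yaw 0.007 jaw 1.635 q [ 0.42  0.49 -0.25  1.83  0.15  0.81  1.73] gap 35.4 pos [ 0.5695 -0.1513  0.1132] F [ 1.1 -0.6 -2.4]
```

{"method": "move_arm", "body": {
  "moves": [
    {"travel": [12,-45,0],"yaw": 0,"hand": 28},
    {"travel": [24,-92,0],"yaw": 0,"hand": 28},
    {"travel": [36,-138,0],"yaw": 0,"hand": 28},
    {"travel": [46,-180,0],"yaw": 0,"hand": 28},
    {"travel": [51,-200,0],"yaw": 0,"hand": 28}
  ]
}}

```text
t: 25.6
eef_pos: [0.5271, -0.361, 0.1097]
ee_rot: [-0.089, 3.117, 0.002]
force: [0.2, 1.0, -1.5]
finger_gap: 0.0354
```

```bash
python3 -c "
from h import *
im=viewer.read_camera('scene')
u,v=w2px('scene',[.5304,-.36,.06]).astype(int)
crop(im,u-80,v-60,u+80,v+60,5,'pics/s15.png')
plan(.5304,-.3602,.05,1.571+.057)"
```

```text
t 25.65 travel [-3.   3.5 59.7] yaw -0.003 jaw 1.625 q [ 0.72  0.57 -0.21  1.69  0.13  0.87  2.09] gap 34.9 pos [ 0.5262 -0.3638  0.1096] F [-0.3 -3.8 -1.6]
```

View pics/s15.png

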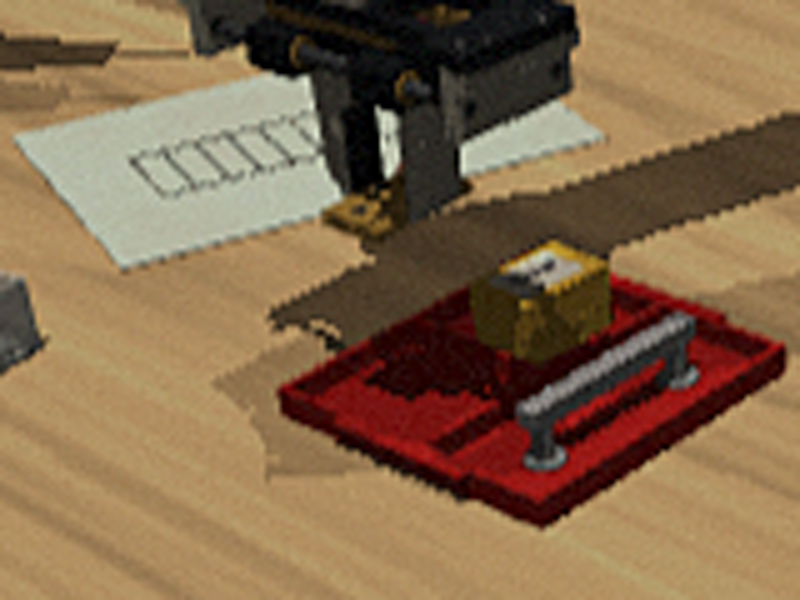

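{"method": "move_arm", "body": {
  "moves": [
    {"travel": [-2,2,20],"yaw": 0,"hand": 28},
    {"travel": [-3,3,40],"yaw": 0,"hand": 28},
    {"travel": [-3,3,55],"yaw": 0,"hand": 28},
    {"travel": [-3,3,60],"yaw": 0,"hand": 28},
    {"travel": [-3,3,60],"yaw": 0,"hand": 28}
  ]
}}

```text
t: 26.15
eef_pos: [0.5295, -0.3599, 0.0483]
ee_rot: [-0.086, 3.119, 0.001]
force: [-0.3, -0.1, -1.5]
finger_gap: 0.0351
```

```bash
python3 -c "
from h import *
viewer.read_camera('top')
plan(.5304,-.3602,.006,1.571+.057)"
```

```text
t 26.2 travel [ 0.9  0.2 43.4] yaw -0.002 jaw 1.626 q [ 0.7   0.66 -0.19  1.71  0.15  0.77  2.07] gap 35.4 pos [ 0.5303 -0.3604  0.0494] F [-0.2  0.4 -0.5]
```

{"method": "move_arm", "body": {
  "moves": [
    {"travel": [0,0,15],"yaw": 0,"hand": 28},
    {"travel": [0,0,28],"yaw": 0,"hand": 28},
    {"travel": [0,0,37],"yaw": 0,"hand": 28},
    {"travel": [0,0,41],"yaw": 0,"hand": 28},
    {"travel": [0,0,43],"yaw": 0,"hand": 28}
  ]
}}

```text
t: 26.7
eef_pos: [0.5306, -0.3598, 0.0058]
ee_rot: [-0.086, 3.12, 0.001]
force: [-5.3, 3.1, 10.8]
finger_gap: 0.0357
```

{"method": "move_arm", "body": {
  "moves": [
    {"travel": [0,0,0.3],"yaw": 0,"hand": 28},
    {"travel": [0,0,0.3],"yaw": 0,"hand": 34},
    {"travel": [0,0,0.3],"yaw": 0,"hand": 38},
    {"travel": [0,0,0.3],"yaw": 0,"hand": 42},
    {"travel": [0,0,0.3],"yaw": 0,"hand": 44}
  ]
}}

```text
t: 27.2
eef_pos: [0.5309, -0.36, 0.0058]
ee_rot: [-0.086, 3.119, 0.001]
force: [0.2, -0.4, 0.4]
finger_gap: 0.043
```

{"method": "move_arm", "body": {
  "moves": [
    {"travel": [0,0,0],"yaw": 0,"hand": 44},
    {"travel": [0,0,-20],"yaw": 0,"hand": 44},
    {"travel": [0,0,-55],"yaw": 0,"hand": 44},
    {"travel": [0,0,-95],"yaw": 0,"hand": 44},
    {"travel": [0,0,-130],"yaw": 0,"hand": 44}
  ]
}}

```text
t: 27.7
eef_pos: [0.5283, -0.3602, 0.1375]
ee_rot: [-0.086, 3.118, 0.0]
force: [-0.1, -0.9, -0.2]
finger_gap: 0.044
```

```bash
python3 -c "
from h import *
plan(.5304,-.3602,.006,1.571+.057)
im=viewer.read_camera('wrist');cv2.imwrite('pics/w16.png',im)
im=viewer.read_camera('top');cv2.imwrite('pics/t16.png',im)
im=viewer.read_camera('scene');cv2.imwrite('pics/s16.png',im)"
```

```text
t 27.7 travel [ 8.000e-01 -1.000e-01  1.315e+02] yaw -0.002 jaw 1.626 q [ 0.72  0.54 -0.22  1.68  0.12  0.92  2.09] gap 44.0 pos [ 0.5283 -0.3602  0.1375] F [-0.1 -0.9 -0.2]
```

View pics/w16.png

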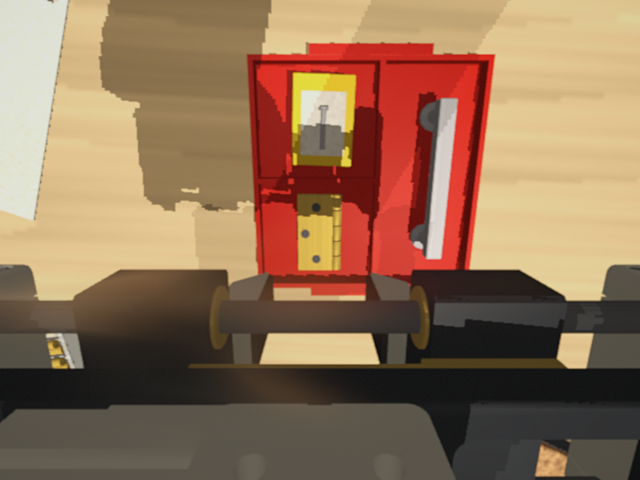

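View pics/s16.png

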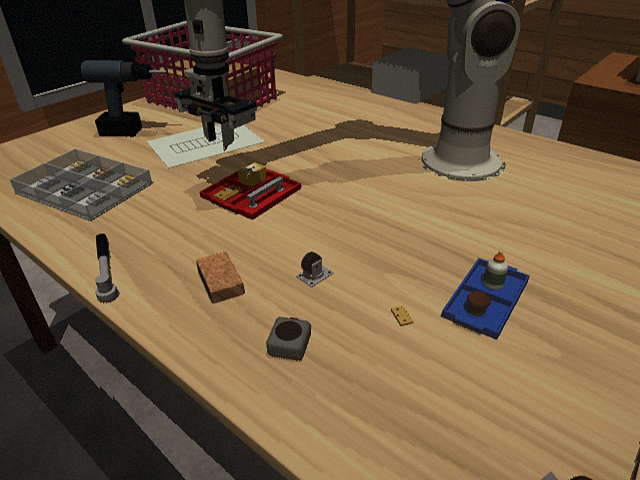

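View pics/t16.png

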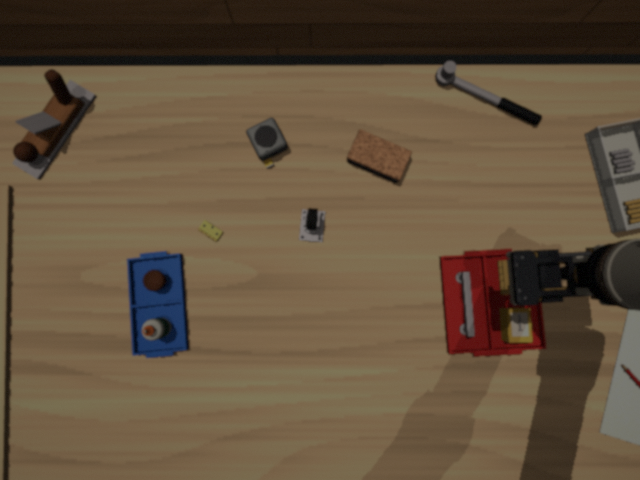

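All five parts are in their compartments: hinge at (320,232), carton at (323,120) and handle at (440,180) in the wrist view, knob at (154,280) and bottle at (153,329) in the top view. The castor (312,225), tape measure (267,139) and sanding block (380,157) have not moved. Handing in.

```bash
python3 -c "
from h import *
print(r.close_job())"
```

```text
the job is handed in; nothing more can be done
None
```

Both kits are made up and the job is handed in, at about 28 s of the 128 s allowed. No verdict was reported.

- **Blue tray:** the knob is in the far compartment and the glue bottle in the near one, both standing upright.
- **Red tray:** the bar handle is on its feet in the long compartment, the larger hinge lies flat in the far small one, and the carton is in the near small one.
- **Left alone:** the castor, tape measure, sanding block and small hinge are at the same pixels as at the start in the final top view.
- **Final check:** the last pictures show every part released, with the gripper about 130 mm above the trays. I judged "flat on the floor" from these pictures and the tool heights at release, not from a separate height measurement.
- **Minor deviations:**
  - The first knob approach was about 4 mm off sideways; closing the fingers took it up.
  - The carton was set down with about 25 N and the hinge with about 11 N.
  - The tool had tilted by about 0.02 rad by the end, well inside the 0.15 rad limit.

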